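# Load and close a coin transport tray

## Robot

A 6-joint arm with a two-finger parallel gripper is mounted at the origin on the work surface. World frame = base frame: x ahead of the robot, y to its left, z up, the work surface at z = 0. Lengths are in m, angles in degrees, forces in N, time in s.
With the tool pointing down it reaches from about 0.35 to 0.775 m from the base axis. Payload 7.3 kg.
Tool frame: the origin (TCP) lies midway between the tips of the shut fingers; the grasp point (between the pads) lies 19 mm behind it; z points along the fingers, y is the line along which they close (so a half turn about z gives the same grasp; the last joint's range is limited). The gripper opens to 92 mm and grips with 3 to 60 N. Pads are 19 mm wide; open, the fingers measure 130 mm over their backs; the gripper's body (75 mm by 190 mm) begins 47 mm behind the grasp point.
Start: joints at [-71.677, 19.595, 87.324, -0, 73.075, -8.365], TCP at [0.236, -0.469, 0.227] pointing down, gripper open.
Joint ranges: [-145.02, 145.02], [-44.19, 115.74], [2.07, 154.8], [-57.11, 237.11], [16.16, 152.29], [-177.93, 177.93]. Speed limits (degrees/s): [147.25, 147.25, 180, 180, 180, 180].

## Interface

Orientations are given as a 3x3 rotation matrix whose columns are the frame's x, y, z axes.
In Python, from cell import ctrl gives the robot as it stands.
- The arm moves only by the tool servo_tool, never from a script. Its argument "deltas" is a list of rows, each an object with "dp": the shift along the world's x, y, z in units of 20 cm (1.0 is 20 cm), a list of three; "roll": the turn about the world's z in units of 2 rad (1.0 is 2 rad); "grip": the opening, from 0 (shut) to 1 (fully open). A call has 1 to 10 rows; each row shifts and turns the commanded pose from where the row before left it; what a row does not reach is not made up. A row lasts 1/12 s, in which the tool goes at most 41.7 mm and 7.16 degrees, less where a joint would pass 70% of its speed; a pose out of reach is approached as far as the arm can. A call with a number of a shift or a turn outside -1 to 1 is refused whole. A call with a gripper value outside its range is refused whole. The fingers move at their own pace and stop on an object; "force" is the grip in N (left out, the last holds). Time passes only in rows, so rows that do not move let the fingers close. It gives the time, the measured TCP pose, the force, the opening and the grip force at its end, in the units of the state.
- ctrl.observe(): the state, without advancing time (a new reading comes with each control period).
- ctrl.grab_frame(name): name is "side" or "top" or "wrist"; returns the picture (420x560x3 uint8, red, green, blue); there is no depth.
- ctrl.camera_info(name): a dict with "fx", "fy", "cx", "cy" (pixels), "k1" (the pictures are not rectified: a ray, as slopes to the right and down, at radius r is drawn at 1 + k1 r^2 times it, then the intrinsics apply), "rvec" (rotation vector, rad) and "tvec" (3), from world to camera coordinates, as OpenCV has them. Camera axes: x right, y down, z forward; pixel columns grow to the right and rows downward; lengths in m; the calibration is good to about 2 mm. A picture is of the moment at which its call begins: read the wrist's pose just before it. camera_info takes no time and is no camera call; for the wrist camera it gives the pose at the moment of the call.
- ctrl.sign_off(): hands the job in; it is judged then, once.
The state is a dict: "clock": time; "qpos": joint angles; "joint_velocities": joint speeds; "tau": joint torques, N m; "eef_pos": TCP position; "tcp_rot": TCP orientation; "force": force on the tool from outside, world axes, zero at the start; "torque": the same for the moment, N m; "width": finger opening in m; "grip_force": force on a finger pad.
Only numpy, scipy, OpenCV 4.12 (cv2) and the standard library are available. Lean on these libraries where they do the work, as an engineer would, in place of code of your own. Each camera call takes 0.05 s, during which the arm holds its last target. There are 200 camera calls.

## Task

One bay of the coin tray is taken by the long cash box: leave that bay and its lock collar alone and get the other bay ready. First take the forgotten stapler out of it and put it down on the felt mat; then lay every coin-roll bundle on the desk flat inside that bay, lay the straightedge flat along the bay's open side, centred and flush against the ends of both end walls, and finally turn that bay's lock collar to its locked mark, so that its lug lies over the straightedge's end. Do not disturb the cash box, rubber stamp, pen cup or calculator.

Things in the scene. Friction and masses are not known exactly. Their poses are not given: they have to be found in the camera images.
- tray: Fixed grey tray, plate 8 mm thick, x -182..112, y -125..125 mm; origin at its underside, z up. A spine (y -18..18) and two end walls (x -112..-102 and 102..112, y -80..80) rise to 24 mm above the desk and make two bays: left (y 18..80) and right (y -80..-18), each 204 mm long, open on the outer side, where plate lies free outside the wall ends.
- left_edge (a point): Middle of the left bay's open side, on the plate (8 mm above the desk), in line with the wall ends, at tray x 0, y +80 mm; axes as the tray. The flush straightedge has its long edge here, its centre 20 mm further out.
- right_edge (a point): The same for the right bay, at tray x 0, y -80 mm; outwards is -y.
- collar_left (a joint): Angle (rad) of the left bay's lock collar. 0 = open: lug points sideways out of the tray (83 degrees from tray +x towards +y); growing values turn it clockwise seen from above. 1.45 = locked mark: lug along tray +x, over the straightedge's end, and the tail pointer at its back at the black line on the plate. Stop at 1.75. Stays where left; starts at 0 to 0.25.
- collar_right (a joint): The same for the right bay, mirrored: at 0 the lug points out towards tray -y, growing values turn it counter-clockwise seen from above; 1.45 = locked mark, lug along tray +x.
- collar_left_axis (a point): On the left collar's upright axis, 50 mm above the desk (tray x -144, y 100). The captive steel collar is a disc 44 mm across, 8 to 30 mm above the desk, with a lug 16 mm wide reaching 62 mm from the axis, 20 to 28 mm up. On top, centred on the axis and in line with the lug, a black grip wing 50 x 12 mm, 30 to 54 mm up.
- collar_right_axis (a point): The same for the right collar, in the tray's frame at x -144, y -100 mm.
- straightedge: Loose aluminium straightedge, a flat bar 220 x 40 x 8 mm with a grip rib 100 x 12 mm along its middle that rises to 30 mm above its underside; 0.3 kg. Origin at the centre of the underside, x along its length, z up. Either long edge may be used.
- cash_box: Closed heavy steel cash box with a dark lid, 152 x 42 x 45 mm, small wire handle on top; it stands in one of the bays (left or right) and marks that bay as taken. Origin at the centre of its underside.
- stapler: Black stapler, 120 x 36 mm, 48 mm high, upright on its foot; its upper part (22 to 48 mm up) is 30 mm wide. It stands in the other, free bay. Origin at the centre of its underside, x along its length.
- mat: Grey felt mat, 150 (x) x 110 (y) x 3 mm, fixed on the desk, origin at the centre of its underside.
- stamp: Rubber stamp with a turned wooden handle, 44 mm across, 75 mm high; bystander.
- pen_cup: Black cup, 80 mm across, 95 mm high; bystander.
- calculator: Desk calculator, 70 x 110 x 20 mm; bystander.
- bundle_1: Bundle of four short kraft-paper coin rolls in a 2 x 2 block, 60 x 40 x 40 mm, lying on the desk, about 0.3 kg; origin at its centre, x along the rolls (60 mm). Two or three of bundles 1 to 4 are there, the others are absent (None).
- bundle_2: Bundle of four short kraft-paper coin rolls in a 2 x 2 block, 60 x 40 x 40 mm, lying on the desk, about 0.3 kg; origin at its centre, x along the rolls (60 mm). Two or three of bundles 1 to 4 are there, the others are absent (None).
- bundle_3: Bundle of four short kraft-paper coin rolls in a 2 x 2 block, 60 x 40 x 40 mm, lying on the desk, about 0.3 kg; origin at its centre, x along the rolls (60 mm). Two or three of bundles 1 to 4 are there, the others are absent (None).
- bundle_4: Bundle of four short kraft-paper coin rolls in a 2 x 2 block, 60 x 40 x 40 mm, lying on the desk, about 0.3 kg; origin at its centre, x along the rolls (60 mm). Two or three of bundles 1 to 4 are there, the others are absent (None).
Mind the look-alikes: they are no part of the job. Leave any green look-alike of the stapler alone. Leave any brown look-alike of the straightedge alone.

How it is judged:
By the outcome, as a careful person would: the job done as asked, in the order asked, and still so for the second after the job is handed in, with the robot touching nothing.
Of bundle_1, bundle_2, bundle_3, bundle_4 only 2 to 3 are there at a start; the rules pass over those that are not, and their reading is None.
At some moment in a run one of bundle_1, bundle_2, bundle_3, bundle_4, straightedge may be knocked a few centimetres aside while the robot is not near it.
Once in a run the grip may slacken for a moment while it holds something.
It also fails if it takes over 210 s, if anything falls off the work surface, if the arm or the gripper's body presses on something with over 40 N, if the wrist force passes 120 N, or if a joint passes its speed limit or range.

## Working session

There is one attempt and no reset: what is moved stays moved. The work goes in short steps, Python scripts to look and compute and a tool call to move; the robot and the scene stay as the last step left them, time stands still between calls to the robot, and variables do not carry over. Pictures are saved under pics/ and viewed, at most 14 in all, crops included, and the job is handed in when it is done.

Besides the shell and the picture viewer there is one more tool, called as a command line: name --argument value ..., lists and objects as JSON in quotes. servo_tool: Moves the arm, as the interface text tells. Shifts and turns lie within -1 to 1; 1 stands for 20 cm of shift or 2 rad of turn. Its arguments: {"type":"object","properties":{"deltas":{"type":"array"},"force":{"type":"number"}},"required":["deltas"]}

```bash
ls; mkdir -p pics; cat > h.py <<'E'
import numpy as np, cv2
from cell import ctrl
def cam(n):
    c=ctrl.camera_info(n); R=cv2.Rodrigues(np.array(c["rvec"],float))[0]; return c,R,np.array(c["tvec"],float)
def grab(n,f):
    im=ctrl.grab_frame(n); cv2.imwrite(f"pics/{f}.png",im[:,:,::-1]); return im
def p2w(n,uv,z,C=None):
    c,R,t=C or cam(n); out=[]
    K=np.array([[c["fx"],0,c["cx"]],[0,c["fy"],c["cy"]],[0,0,1]])
    q=cv2.undistortPoints(np.array(uv,float).reshape(-1,1,2),K,np.array([c["k1"],0,0,0.])).reshape(-1,2)
    o=-R.T@t
    for i,a in enumerate(q):
        d=R.T@np.array([a[0],a[1],1]); zz=z[i] if np.ndim(z) else z
        out.append(o+d*(zz-o[2])/d[2])
    return np.array(out)
def w2p(n,P,C=None):
    c,R,t=C or cam(n)
    K=np.array([[c["fx"],0,c["cx"]],[0,c["fy"],c["cy"]],[0,0,1]])
    return cv2.projectPoints(np.array(P,float).reshape(-1,1,3),cv2.Rodrigues(R)[0],t,K,np.array([c["k1"],0,0,0.]))[0].reshape(-1,2)
E
python3 - <<'E'
from h import *
s=ctrl.observe(); print(s)
for n in("top","side","wrist"):
    grab(n,n+"0"); c,R,t=cam(n); print(n,c,-R.T@t)
im=cv2.imread("pics/top0.png"); cv2.imwrite("pics/top0b.png",cv2.resize(im,(800,600),interpolation=cv2.INTER_CUBIC))
E
```

```text
pics
{'clock': 0.0, 'qpos': array([-7.16765343e+01,  1.96381034e+01,  8.73770808e+01,  1.15961432e-03,
        7.30744450e+01, -8.36557946e+00]), 'joint_velocities': array([ 0.06029081,  0.02103874, -0.04553173, -0.02996669, -0.01642053,
       -0.06938712]), 'tau': array([-4.11077126e-03, -4.31256652e+01, -2.44223177e+01,  7.13164313e-02,
        5.61437826e-02, -1.08575796e-04]), 'eef_pos': array([ 0.2356966 , -0.46866617,  0.22603078]), 'tcp_rot': array([[ 8.93459992e-01,  4.49142536e-01, -4.73413106e-04],
       [ 4.49142718e-01, -8.93458782e-01,  1.49109377e-03],
       [ 2.46738542e-04, -1.54486268e-03, -9.99998776e-01]]), 'force': array([-0.21429905, -0.24132395,  0.23784692]), 'torque': array([ 0.00206215, -0.03489349, -0.0133487 ]), 'grip_force': 0.0, 'width': 0.09178243359122788}
top {'fx': 441.9159935451647, 'fy': 441.9159935451647, 'cx': 288.28461027791553, 'cy': 208.25380656517427, 'k1': -0.0012644326536772753, 'rvec': array([ 2.15268679, -2.13015718,  0.14749116]), 'tvec': array([0.06144289, 0.60920228, 1.17457471])} [0.43089227 0.05630488 1.25127535]
side {'fx': 488.8801394804005, 'fy': 488.8801394804005, 'cx': 275.05605436299146, 'cy': 210.1910348926179, 'k1': -0.04931644435137961, 'rvec': array([ 0.25035761, -2.72430224,  1.3569016 ]), 'tvec': array([0.58683721, 0.07627182, 1.22294807])} [0.40028089 1.02221817 0.80040146]
wrist {'fx': 325.6515364412166, 'fy': 325.6515364412166, 'cx': 277.4804076399428, 'cy': 207.88909815311214, 'k1': 0.010714199384589824, 'rvec': array([-2.43738839,  1.50390154,  0.24224163]), 'tvec': array([-0.52335969, -0.03765669,  0.39166043])} [ 0.31172509 -0.4300948   0.38284098]
```

View pics/top0b.png

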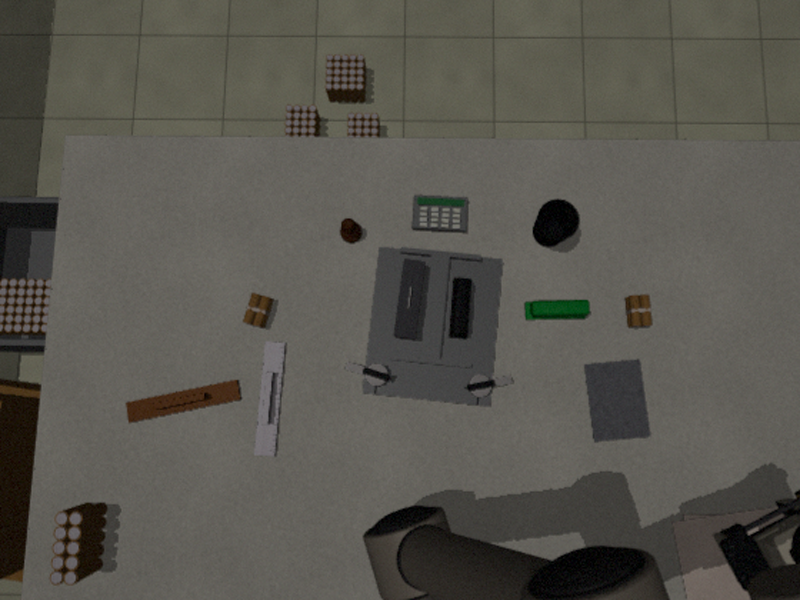

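The top view (800 px scale) shows:
- Cash box at (410,298), in the left bay.
- Black stapler at (460,307), in the right bay. The green look-alike is at (558,310), outside the tray.
- White straightedge at (270,398). The brown look-alike is at (184,400).
- Bundles at (258,310) and (640,311).
- Mat at (617,400).

So the right bay is the free one. The roll stacks at (345,78) and (75,540) are background.

```bash
python3 - <<'E'
import cv2
im=cv2.imread("pics/top0.png")[130:330,160:480]; cv2.imwrite("pics/c1.png",cv2.resize(im,(800,500),interpolation=cv2.INTER_CUBIC))
E
```

```text
(no output)
```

View pics/c1.png

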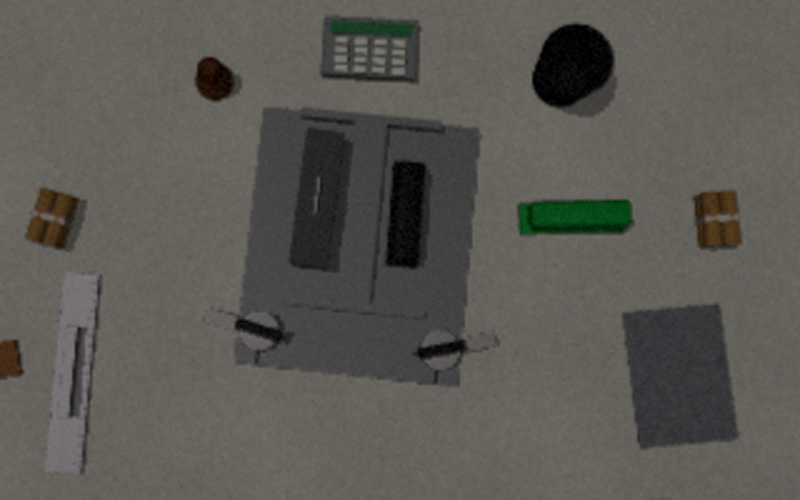

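View pics/side0.png

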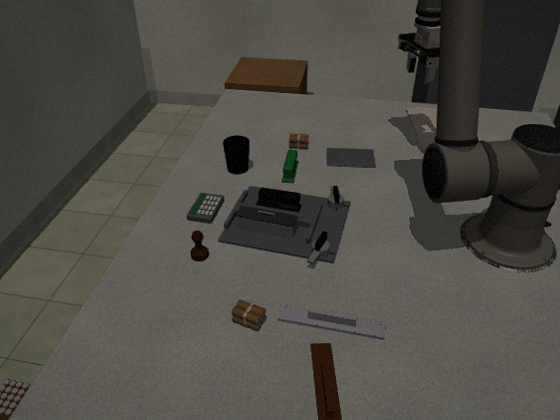

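Crop c1 shows the following:
- **Tray plate corners:** (264,108), (480,128), (459,385), (235,363).
- **Black stapler:** upright at (407,214) in the right bay.
- **Right collar:** wing spans (418,357) to (464,345), with its lug towards (497,340).
- **Bundles:** (52,217) and (718,219), with white bands.
- **Straightedge:** the aluminium one is at (73,372).

The side view confirms two bundles and no other visible. The wood-coloured box at the back and the brown bar are look-alikes or background.

```bash
cat >> h.py <<'E'
def fit(body,world):  # 2D rigid fit -> yaw deg, origin, rms mm
    b=np.array(body,float);w=np.array(world)[:,:2];bc,wc=b.mean(0),w.mean(0)
    H=(b-bc).T@(w-wc);a=np.arctan2(H[0,1]-H[1,0],H[0,0]+H[1,1])
    R=np.array([[np.cos(a),-np.sin(a)],[np.sin(a),np.cos(a)]]);t=wc-R@bc
    return np.degrees(a),t,np.abs((b@R.T+t)-w).max()*1000
E
python3 - <<'E'
from h import *
C=cam("top"); f=lambda p,z:p2w("top",np.array(p,float)/2.5+[160,130],z,C)
def rep(n,b,p,z): a,t,r=fit(b,f(p,z)); print(n,a.round(1),t.round(4),r.round(1)); return a,t
a,t=rep("tray",[(112,125),(112,-125),(-182,-125),(-182,125)] and [(.112,.125),(.112,-.125),(-.182,-.125),(-.182,.125)],[(264,108),(480,128),(459,385),(235,363)],.008)
R=np.array([[np.cos(np.radians(a)),-np.sin(np.radians(a))],[np.sin(np.radians(a)),np.cos(np.radians(a))]])
for n,q in dict(redge=(0,-.08),redge_c=(0,-.1),colR=(-.144,-.1),colL=(-.144,.1)).items(): print(n,(R@q+t).round(4))
rect=lambda l,w:[(l/2,w/2),(l/2,-w/2),(-l/2,-w/2),(-l/2,w/2)]
rep("stapler",rect(.12,.03),[(395,162),(426,163),(419,267),(388,265)],.056)
rep("sedge",rect(.22,.04),[(66,274),(100,275),(82,472),(46,470)],.008)
rep("bA",rect(.06,.04),[(43,188),(78,195),(62,247),(27,238)],.04)
rep("bB",rect(.06,.04),[(697,192),(737,190),(741,246),(700,248)],.04)
rep("mat",rect(.15,.11),[(623,313),(719,305),(737,438),(641,447)],.003)
w=f([(418,357),(464,345)],.054); print("wing",w.mean(0),np.degrees(np.arctan2(*(w[1]-w[0])[1::-1])))
w=f([(235,325),(284,338)],.054); print("wingL",w.mean(0))
w=f([(545,215),(632,217)],.05);print("green",w)
w=f([(535,62),(612,62)],.095);print("cup",w)
E
```

```text
tray -5.1 [0.5942 0.0207] 1.5
redge [ 0.5871 -0.059 ]
redge_c [ 0.5854 -0.0789]
colR [ 0.4419 -0.0662]
colL [0.4596 0.133 ]
stapler -3.7 [ 0.5877 -0.0266] 3.5
sedge -3.1 [0.4133 0.3411] 2.4
bA -14.0 [0.5825 0.3646] 1.7
bB 1.9 [ 0.5877 -0.371 ] 2.9
mat 5.7 [ 0.4167 -0.3337] 1.8
wing [ 0.44007283 -0.06311098  0.054     ] -74.92888930100017
wingL [0.4587102  0.13203724 0.054     ]
green [[ 0.58878297 -0.17793006  0.05      ]
 [ 0.5875334  -0.27289094  0.05      ]]
cup [[ 0.74869824 -0.16148108  0.095     ]
 [ 0.74944268 -0.24412882  0.095     ]]
```

The tray fit is within 1.5 mm and both collar axes match it, so the geometry is consistent. My choices are the black stapler in the right bay (not the green one) and the aluminium bar (not the brown one). I'm moving above the stapler.

servo_tool --deltas '[{"dp": [0.088,0.11,0],"roll": -0.0545,"grip": 0.7},{"dp": [0.088,0.11,0],"roll": -0.0545,"grip": 0.7},{"dp": [0.088,0.11,0],"roll": -0.0545,"grip": 0.7},{"dp": [0.088,0.11,0],"roll": -0.0545,"grip": 0.7},{"dp": [0.088,0.11,0],"roll": -0.0545,"grip": 0.7},{"dp": [0.088,0.11,0],"roll": 0,"grip": 0.7},{"dp": [0.088,0.11,0],"roll": 0,"grip": 0.7},{"dp": [0.088,0.11,0],"roll": 0,"grip": 0.7},{"dp": [0.088,0.11,0],"roll": 0,"grip": 0.7},{"dp": [0.088,0.11,0],"roll": 0,"grip": 0.7}]' --force 30

```text
clock: 0.98
eef_pos: [0.4124, -0.2478, 0.2266]
tcp_rot: [[0.997, -0.079, -0.0], [-0.079, -0.997, 0.0], [-0.0, -0.0, -1.0]]
force: [1.6, 0.1, 1.0]
width: 0.0642
grip_force: 0.0
```

servo_tool --deltas '[{"dp": [0.088,0.111,0],"roll": 0,"grip": 0.7},{"dp": [0.088,0.111,0],"roll": 0,"grip": 0.7},{"dp": [0.088,0.111,0],"roll": 0,"grip": 0.7},{"dp": [0.088,0.111,0],"roll": 0,"grip": 0.7},{"dp": [0.088,0.111,0],"roll": 0,"grip": 0.7},{"dp": [0.088,0.111,0],"roll": 0,"grip": 0.7},{"dp": [0.088,0.111,0],"roll": 0,"grip": 0.7},{"dp": [0.088,0.111,0],"roll": 0,"grip": 0.7},{"dp": [0.088,0.111,0],"roll": 0,"grip": 0.7},{"dp": [0,0,0],"roll": 0,"grip": 0.7}]'

```text
clock: 1.82
eef_pos: [0.5722, -0.0455, 0.2261]
tcp_rot: [[0.997, -0.076, 0.001], [-0.076, -0.997, 0.002], [0.0, -0.002, -1.0]]
force: [-1.1, -0.1, 0.3]
width: 0.0642
grip_force: 0.0
```

```bash
python3 - <<'E'
from h import *
C=cam("wrist"); im=grab("wrist","w1"); print(-C[1].T@C[2])
t=grab("top","t1")
P=lambda a,b,z:w2p("wrist",[a,b,z],C).round(0)
print("stapler top centre pred",P(.5877,-.0266,.056),P(.6477,-.0305,.056),P(.5277,-.0227,.056))
cv2.imwrite("pics/m1.png",np.hstack([cv2.resize(im,(400,300)),cv2.resize(t,(400,300))])[:,:,::-1])
E
```

```text
[ 0.65690134 -0.05144765  0.38275066]
stapler top centre pred [[259. 174.]] [[257. 113.]] [[261. 229.]]
```

View pics/m1.png

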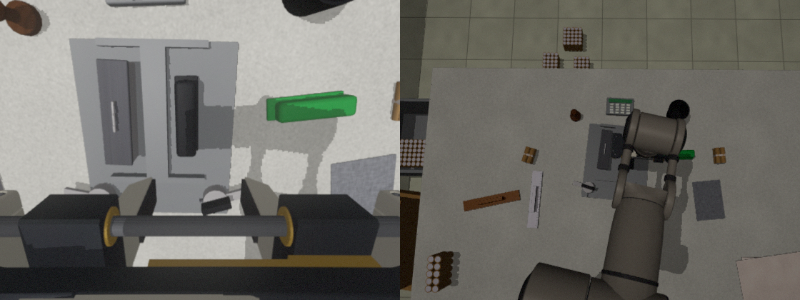

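The wrist view (half-scale montage) shows the black stapler at about (187,116), within 10 mm of the prediction, and the green look-alike at (312,107). The top view with the arm moved shows no third bundle in the cleared area. I'm descending part-way, then I'll check.

servo_tool --deltas '[{"dp": [0.05,0.05,-0.1],"roll": 0,"grip": 0.7},{"dp": [0.05,0.045,-0.1],"roll": 0,"grip": 0.7},{"dp": [0,0,-0.1],"roll": 0,"grip": 0.7},{"dp": [0,0,-0.1],"roll": 0,"grip": 0.7},{"dp": [0,0,-0.1],"roll": 0,"grip": 0.7},{"dp": [0,0,-0.1],"roll": 0,"grip": 0.7},{"dp": [0,0,0],"roll": 0,"grip": 0.7},{"dp": [0,0,0],"roll": 0,"grip": 0.7}]'

```text
clock: 2.58
eef_pos: [0.5892, -0.0312, 0.1062]
tcp_rot: [[0.997, -0.08, -0.003], [-0.08, -0.997, 0.0], [-0.003, 0.0, -1.0]]
force: [0.1, -0.0, -0.1]
width: 0.0641
grip_force: 0.0
```

servo_tool --deltas '[{"dp": [0.015,0.022,-0.06],"roll": 0,"grip": 0.7},{"dp": [0,0,-0.1],"roll": 0,"grip": 0.7},{"dp": [0,0,-0.1],"roll": 0,"grip": 0.7},{"dp": [0,0,-0.06],"roll": 0,"grip": 0.7},{"dp": [0,0,-0.04],"roll": 0,"grip": 0.7},{"dp": [0,0,0],"roll": 0,"grip": 0.2},{"dp": [0,0,0],"roll": 0,"grip": 0.2},{"dp": [0,0,0],"roll": 0,"grip": 0.2},{"dp": [0,0,0],"roll": 0,"grip": 0.2},{"dp": [0,0,0],"roll": 0,"grip": 0.2}]'

```text
clock: 3.42
eef_pos: [0.5938, -0.026, 0.0357]
tcp_rot: [[0.997, -0.079, 0.002], [-0.079, -0.997, -0.0], [0.002, 0.0, -1.0]]
force: [-0.3, -0.3, -0.6]
width: 0.0355
grip_force: 0.0
```

servo_tool --deltas '[{"dp": [0,0,0],"roll": 0,"grip": 0.1},{"dp": [0,0,0],"roll": 0,"grip": 0.1},{"dp": [0,0,0],"roll": 0,"grip": 0.1},{"dp": [0,0,0],"roll": 0,"grip": 0.1},{"dp": [0,0,0.04],"roll": 0,"grip": 0.1},{"dp": [0,0,0.1],"roll": 0,"grip": 0.1},{"dp": [0,0,0.1],"roll": 0,"grip": 0.1},{"dp": [0,0,0.1],"roll": 0,"grip": 0.1},{"dp": [0,0,0.1],"roll": 0,"grip": 0.1},{"dp": [0,0,0],"roll": 0,"grip": 0.1}]' --force 40

```text
clock: 4.25
eef_pos: [0.5952, -0.0259, 0.1268]
tcp_rot: [[0.997, -0.079, 0.007], [-0.079, -0.997, -0.001], [0.007, 0.0, -1.0]]
force: [0.2, -0.1, -1.1]
width: 0.0297
grip_force: 40.0
```

servo_tool --deltas '[{"dp": [-0.074,-0.128,0],"roll": 0.045,"grip": 0.1},{"dp": [-0.074,-0.128,0],"roll": 0.045,"grip": 0.1},{"dp": [-0.074,-0.128,0],"roll": 0,"grip": 0.1},{"dp": [-0.074,-0.128,0],"roll": 0,"grip": 0.1},{"dp": [-0.074,-0.128,0],"roll": 0,"grip": 0.1},{"dp": [-0.074,-0.128,0],"roll": 0,"grip": 0.1},{"dp": [-0.074,-0.128,0],"roll": 0,"grip": 0.1},{"dp": [-0.074,-0.128,0],"roll": 0,"grip": 0.1},{"dp": [-0.074,-0.128,0],"roll": 0,"grip": 0.1},{"dp": [-0.074,-0.128,0],"roll": 0,"grip": 0.1}]'

```text
clock: 5.08
eef_pos: [0.4438, -0.2824, 0.1216]
tcp_rot: [[0.995, 0.101, -0.001], [0.101, -0.995, 0.001], [-0.001, -0.002, -1.0]]
force: [1.0, -0.1, -1.7]
width: 0.0297
grip_force: 40.0
```

servo_tool --deltas '[{"dp": [-0.074,-0.128,0],"roll": 0,"grip": 0.1},{"dp": [-0.074,-0.128,0],"roll": 0,"grip": 0.1},{"dp": [0,0,-0.1],"roll": 0,"grip": 0.1},{"dp": [0,0,-0.1],"roll": 0,"grip": 0.1},{"dp": [0,0,0],"roll": 0,"grip": 0.1},{"dp": [0,0,0],"roll": 0,"grip": 0.1}]'

```text
clock: 5.58
eef_pos: [0.4147, -0.3321, 0.0814]
tcp_rot: [[0.995, 0.1, -0.003], [0.1, -0.995, 0.003], [-0.002, -0.003, -1.0]]
force: [0.5, -0.5, -1.4]
width: 0.0296
grip_force: 40.0
```

servo_tool --deltas '[{"dp": [0,0,-0.08],"roll": 0,"grip": 0.1},{"dp": [0,0,-0.08],"roll": 0,"grip": 0.1},{"dp": [0,0,-0.06],"roll": 0,"grip": 0.1},{"dp": [0,0,-0.02],"roll": 0,"grip": 0.1},{"dp": [0,0,-0.01],"roll": 0,"grip": 0.1},{"dp": [0,0,0],"roll": 0,"grip": 0.1}]'

```text
clock: 6.08
eef_pos: [0.4161, -0.3331, 0.0333]
tcp_rot: [[0.995, 0.101, 0.001], [0.101, -0.995, -0.001], [0.0, 0.001, -1.0]]
force: [-0.2, 0.5, -1.1]
width: 0.0294
grip_force: 40.0
```

servo_tool --deltas '[{"dp": [0,0,-0.01],"roll": 0,"grip": 0.1},{"dp": [0,0,0],"roll": 0,"grip": 0.1},{"dp": [0,0,0],"roll": 0,"grip": 0.5},{"dp": [0,0,0],"roll": 0,"grip": 0.6},{"dp": [0,0,0],"roll": 0,"grip": 0.7},{"dp": [0,0,0],"roll": 0,"grip": 0.7},{"dp": [0,0,0.05],"roll": 0,"grip": 0.7},{"dp": [0,0,0.15],"roll": 0,"grip": 0.7},{"dp": [0,0,0.15],"roll": 0,"grip": 0.7},{"dp": [0,0,0.15],"roll": 0,"grip": 0.7}]'

```text
clock: 6.92
eef_pos: [0.4154, -0.3329, 0.1325]
tcp_rot: [[0.995, 0.101, -0.0], [0.101, -0.995, 0.0], [-0.0, -0.0, -1.0]]
force: [0.3, 0.3, 0.6]
width: 0.0642
grip_force: 0.0
```

servo_tool --deltas '[{"dp": [0.11,-0.038,0.09],"roll": -0.033,"grip": 0.75},{"dp": [0.11,-0.038,0.09],"roll": 0,"grip": 0.75},{"dp": [0.11,-0.038,0.09],"roll": 0,"grip": 0.75},{"dp": [0.11,-0.038,0.09],"roll": 0,"grip": 0.75},{"dp": [0.11,-0.038,0.09],"roll": 0,"grip": 0.75},{"dp": [0,0,0],"roll": 0,"grip": 0.75},{"dp": [0,0,0],"roll": 0,"grip": 0.75}]'

```text
clock: 7.5
eef_pos: [0.5262, -0.3712, 0.2217]
tcp_rot: [[0.999, 0.036, 0.001], [0.036, -0.999, -0.001], [0.001, 0.001, -1.0]]
force: [-0.2, -0.7, -1.4]
width: 0.0689
grip_force: 0.0
```

```bash
python3 - <<'E'
from h import *
print(ctrl.observe()["eef_pos"])
C=cam("wrist"); im=grab("wrist","w2"); t=grab("top","t2")
print("pred B",w2p("wrist",[[.5877,-.371,.04]],C))
cv2.imwrite("pics/m2.png",np.vstack([np.hstack([cv2.resize(im,(560,420)),cv2.resize(t[200:320,400:480],(240,360))[:,:,:] if 0 else cv2.copyMakeBorder(cv2.resize(t[200:320,400:480],(240,360)),0,60,0,0,cv2.BORDER_CONSTANT)])])[:,:,::-1])
E
```

```text
[ 0.52622619 -0.37117239  0.22168684]
pred B [[280.3284974  125.95144457]]
```

View pics/m2.png

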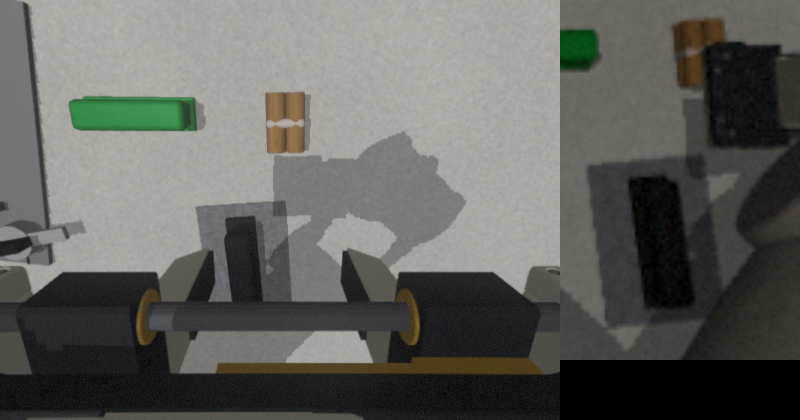

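The stapler stands upright on the mat, well inside its edges. Bundle B in the wrist view has corners at about (265,93), (304,93), (305,152) and (267,154), lying flat.

```bash
cat >> h.py <<'E'
rect=lambda l,w:[(l/2,w/2),(l/2,-w/2),(-l/2,-w/2),(-l/2,w/2)]
E
python3 - <<'E'
from h import *
print(fit(rect(.06,.04),p2w("wrist",[(265,93),(304,93),(305,152),(267,154)],.033)))
E
```

```text
(np.float64(3.7170402253570876), array([ 0.58722486, -0.37473706]), np.float64(0.9387260724542656))
```

servo_tool --deltas '[{"dp": [0.1,-0.015,-0.1],"roll": 0,"grip": 0.75},{"dp": [0.1,0,-0.1],"roll": 0,"grip": 0.75},{"dp": [0.106,0,-0.1],"roll": 0,"grip": 0.75},{"dp": [0,0,-0.14],"roll": 0,"grip": 0.75},{"dp": [0,0,-0.14],"roll": 0,"grip": 0.75},{"dp": [0,0,-0.14],"roll": 0,"grip": 0.75},{"dp": [0,0,-0.12],"roll": 0,"grip": 0.75},{"dp": [0,0,-0.1],"roll": 0,"grip": 0.75},{"dp": [0,0,-0.05],"roll": 0,"grip": 0.75},{"dp": [0,0,0],"roll": 0,"grip": 0.75}]'

```text
clock: 8.43
eef_pos: [0.5842, -0.3726, 0.0194]
tcp_rot: [[0.999, 0.034, -0.006], [0.034, -0.999, 0.004], [-0.005, -0.004, -1.0]]
force: [-1.2, 0.2, 0.1]
width: 0.0688
grip_force: 0.0
```

servo_tool --deltas '[{"dp": [0,0,0],"roll": 0,"grip": 0.3},{"dp": [0,0,0],"roll": 0,"grip": 0.3},{"dp": [0,0,0],"roll": 0,"grip": 0.3},{"dp": [0,0,0],"roll": 0,"grip": 0.3},{"dp": [0,0,0],"roll": 0,"grip": 0.3},{"dp": [0,0,0],"roll": 0,"grip": 0.3},{"dp": [0,0,0],"roll": 0,"grip": 0.3},{"dp": [0,0,0],"roll": 0,"grip": 0.3}]'

```text
clock: 9.1
eef_pos: [0.5874, -0.375, 0.0242]
tcp_rot: [[0.999, 0.035, 0.002], [0.035, -0.999, -0.002], [0.002, 0.002, -1.0]]
force: [-1.2, -2.2, 6.1]
width: 0.0403
grip_force: 4.0
```

servo_tool --deltas '[{"dp": [0,0,0],"roll": 0,"grip": 0.3},{"dp": [0,0,0],"roll": 0,"grip": 0.3},{"dp": [0,0,0],"roll": 0,"grip": 0.3},{"dp": [0,0,0.04],"roll": 0,"grip": 0.3},{"dp": [0,0,0.1],"roll": 0,"grip": 0.3},{"dp": [0,0,0.15],"roll": 0,"grip": 0.3},{"dp": [0,0,0.15],"roll": 0,"grip": 0.3},{"dp": [0,0,0.15],"roll": 0,"grip": 0.3},{"dp": [0,0,0],"roll": 0,"grip": 0.3},{"dp": [0,0,0],"roll": 0,"grip": 0.3}]'

```text
clock: 9.93
eef_pos: [0.5874, -0.3742, 0.1426]
tcp_rot: [[0.999, 0.035, 0.003], [0.035, -0.999, -0.002], [0.003, 0.002, -1.0]]
force: [-0.5, 1.0, -3.0]
width: 0.0399
grip_force: 40.0
```

servo_tool --deltas '[{"dp": [0.0225,0.1235,0],"roll": -0.031,"grip": 0.3},{"dp": [0.0225,0.1235,0],"roll": -0.031,"grip": 0.3},{"dp": [0.0225,0.1235,0],"roll": 0,"grip": 0.3},{"dp": [0.0225,0.1235,0],"roll": 0,"grip": 0.3},{"dp": [0.0225,0.1235,0],"roll": 0,"grip": 0.3},{"dp": [0.0225,0.1235,0],"roll": 0,"grip": 0.3},{"dp": [0.0225,0.1235,0],"roll": 0,"grip": 0.3},{"dp": [0.0225,0.1235,0],"roll": 0,"grip": 0.3},{"dp": [0.0225,0.1235,0],"roll": 0,"grip": 0.3},{"dp": [0.0225,0.1235,0],"roll": 0,"grip": 0.3}]' --force 50

```text
clock: 10.77
eef_pos: [0.6304, -0.1252, 0.1381]
tcp_rot: [[0.996, -0.089, -0.005], [-0.089, -0.996, 0.002], [-0.005, -0.001, -1.0]]
force: [0.4, 0.5, -2.6]
width: 0.0398
grip_force: 50.0
```

servo_tool --deltas '[{"dp": [0.0225,0.1235,0],"roll": 0,"grip": 0.3},{"dp": [0.0225,0.1235,0],"roll": 0,"grip": 0.3},{"dp": [0.0225,0.1235,0],"roll": 0,"grip": 0.3},{"dp": [0.0225,0.1235,0],"roll": 0,"grip": 0.3},{"dp": [0,0,-0.1],"roll": 0,"grip": 0.3},{"dp": [0,0,-0.1],"roll": 0,"grip": 0.3},{"dp": [0,0,0],"roll": 0,"grip": 0.3},{"dp": [0,0,0],"roll": 0,"grip": 0.3}]'

```text
clock: 11.43
eef_pos: [0.6478, -0.0278, 0.0979]
tcp_rot: [[0.996, -0.089, -0.007], [-0.089, -0.996, 0.001], [-0.007, -0.001, -1.0]]
force: [0.3, 0.0, -2.8]
width: 0.0396
grip_force: 50.0
```

servo_tool --deltas '[{"dp": [0,0,-0.1],"roll": 0,"grip": 0.3},{"dp": [0,0,-0.1],"roll": 0,"grip": 0.3},{"dp": [0,0,-0.06],"roll": 0,"grip": 0.3},{"dp": [0,0,-0.04],"roll": 0,"grip": 0.3},{"dp": [0,0,-0.02],"roll": 0,"grip": 0.3},{"dp": [0,0,0],"roll": 0,"grip": 0.3},{"dp": [0,0,0],"roll": 0,"grip": 0.3}]'

```text
clock: 12.02
eef_pos: [0.6503, -0.0285, 0.0375]
tcp_rot: [[0.996, -0.089, 0.001], [-0.089, -0.996, -0.0], [0.001, 0.0, -1.0]]
force: [0.5, 0.6, -2.1]
width: 0.0396
grip_force: 50.0
```

servo_tool --deltas '[{"dp": [0,0,-0.01],"roll": 0,"grip": 0.3},{"dp": [0,0,-0.008],"roll": 0,"grip": 0.3},{"dp": [0,0,0],"roll": 0,"grip": 0.3},{"dp": [0,0,0],"roll": 0,"grip": 0.3}]'

```text
clock: 12.35
eef_pos: [0.6499, -0.0283, 0.0334]
tcp_rot: [[0.996, -0.089, 0.0], [-0.089, -0.996, -0.0], [0.0, 0.0, -1.0]]
force: [0.1, 1.3, -2.8]
width: 0.0397
grip_force: 50.0
```

servo_tool --deltas '[{"dp": [0,0,-0.005],"roll": 0,"grip": 0.3},{"dp": [0,0,0],"roll": 0,"grip": 0.3},{"dp": [0,0,0],"roll": 0,"grip": 0.55},{"dp": [0,0,0],"roll": 0,"grip": 0.6},{"dp": [0,0,0],"roll": 0,"grip": 0.6},{"dp": [0,0,0.03],"roll": 0,"grip": 0.6},{"dp": [0,0,0.1],"roll": 0,"grip": 0.7},{"dp": [0,0,0.15],"roll": 0,"grip": 0.7},{"dp": [0,0,0.15],"roll": 0,"grip": 0.7},{"dp": [0,0,0.15],"roll": 0,"grip": 0.7}]'

```text
clock: 13.18
eef_pos: [0.6497, -0.0283, 0.15]
tcp_rot: [[0.996, -0.089, 0.0], [-0.089, -0.996, -0.0], [0.0, 0.0, -1.0]]
force: [0.3, -0.3, -0.1]
width: 0.0642
grip_force: 0.0
```

servo_tool --deltas '[{"dp": [-0.0435,0.13,0.0235],"roll": -0.039,"grip": 0.75},{"dp": [-0.0435,0.13,0.0235],"roll": -0.039,"grip": 0.75},{"dp": [-0.0435,0.13,0.0235],"roll": 0,"grip": 0.75},{"dp": [-0.0435,0.13,0.0235],"roll": 0,"grip": 0.75},{"dp": [-0.0435,0.13,0.0235],"roll": 0,"grip": 0.75},{"dp": [-0.0435,0.13,0.0235],"roll": 0,"grip": 0.75},{"dp": [-0.0435,0.13,0.0235],"roll": 0,"grip": 0.75},{"dp": [-0.0435,0.13,0.0235],"roll": 0,"grip": 0.75},{"dp": [-0.0435,0.13,0.0235],"roll": 0,"grip": 0.75},{"dp": [-0.0435,0.13,0.0235],"roll": 0,"grip": 0.75}]'

```text
clock: 14.02
eef_pos: [0.5623, 0.233, 0.1962]
tcp_rot: [[0.97, -0.243, 0.001], [-0.243, -0.97, 0.0], [0.001, -0.0, -1.0]]
force: [0.8, -0.2, 0.3]
width: 0.0686
grip_force: 0.0
```

servo_tool --deltas '[{"dp": [-0.0435,0.13,0.0235],"roll": 0,"grip": 0.75},{"dp": [-0.0435,0.13,0.0235],"roll": 0,"grip": 0.75},{"dp": [-0.0435,0.13,0.0235],"roll": 0,"grip": 0.75},{"dp": [-0.0435,0.13,0.0235],"roll": 0,"grip": 0.75},{"dp": [-0.0435,0.13,0.0235],"roll": 0,"grip": 0.75},{"dp": [0,0,0],"roll": 0,"grip": 0.75},{"dp": [0,0,0],"roll": 0,"grip": 0.75},{"dp": [0,0,0],"roll": 0,"grip": 0.75}]'

```text
clock: 14.68
eef_pos: [0.5194, 0.3613, 0.2189]
tcp_rot: [[0.97, -0.242, 0.0], [-0.242, -0.97, -0.0], [0.0, 0.0, -1.0]]
force: [-0.4, -0.8, 0.6]
width: 0.0691
grip_force: 0.0
```

```bash
python3 - <<'E'
from h import *
print(ctrl.observe()["eef_pos"])
C=cam("wrist"); im=grab("wrist","w3"); t=grab("top","t3"); s=grab("side","s3")
print("pred A",w2p("wrist",[[.5825,.3646,.04]],C))
np.save("Cw3.npy",np.array([1]))
a=im; b=cv2.resize(t[160:300,250:362],(240,300)); 
cv2.imwrite("pics/m3.png",np.hstack([a,cv2.copyMakeBorder(b,0,120,0,0,cv2.BORDER_CONSTANT)])[:,:,::-1])
E
```

```text
[0.51935356 0.36133401 0.21886915]
pred A [[260.06099748 126.69811395]]
```

View pics/m3.png

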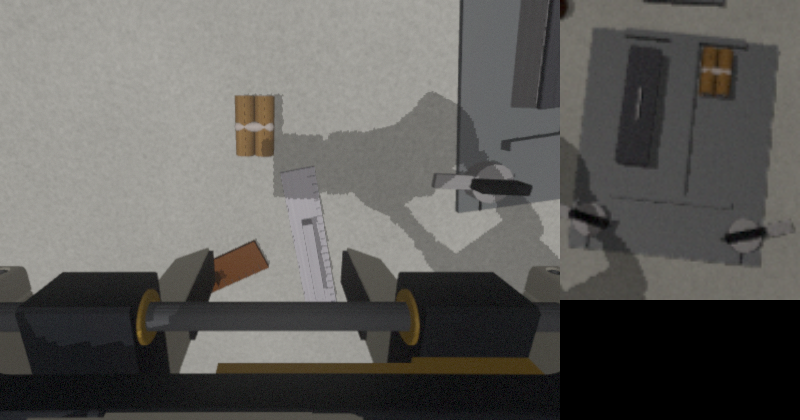

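Bundle B lies flat in the far end of the right bay, and the cash box is undisturbed. Bundle A in the wrist view has corners (236,95), (273,96), (275,156), (236,156), close to the prediction.

```bash
python3 - <<'E'
from h import *
a,t,r=fit(rect(.06,.04),p2w("wrist",[(236,95),(273,96),(275,156),(236,156)],.033)); print(a,t,r)
s=ctrl.observe(); d=np.array([*t,.022])-s["eef_pos"]; print("units",d/.2)
b=p2w("top",np.array([(701,48),(732,48),(732,95),(701,95)])*[112/240,140/300]-np.array([560*112/240,0])+[250,160],.045)
print(fit(rect(.06,.04),b))
E
```

```text
-14.596337733469962 [0.58378127 0.36916995] 1.7416729249319363
units [ 0.32017197  0.04305385 -0.98296546]
(np.float64(0.1528748623350017), array([ 0.65127323, -0.02798234]), np.float64(1.018187643341717))
```

servo_tool --deltas '[{"dp": [0.1,0.022,-0.1],"roll": 0,"grip": 0.75},{"dp": [0.1,0.02,-0.1],"roll": 0,"grip": 0.75},{"dp": [0.12,0,-0.1],"roll": 0,"grip": 0.75},{"dp": [0,0,-0.14],"roll": 0,"grip": 0.75},{"dp": [0,0,-0.14],"roll": 0,"grip": 0.75},{"dp": [0,0,-0.14],"roll": 0,"grip": 0.75},{"dp": [0,0,-0.12],"roll": 0,"grip": 0.75},{"dp": [0,0,-0.09],"roll": 0,"grip": 0.75},{"dp": [0,0,-0.045],"roll": 0,"grip": 0.75},{"dp": [0,0,0],"roll": 0,"grip": 0.75}]' --force 50

```text
clock: 15.67
eef_pos: [0.5824, 0.3686, 0.0211]
tcp_rot: [[0.97, -0.244, -0.004], [-0.244, -0.97, -0.002], [-0.004, 0.003, -1.0]]
force: [-0.0, -1.0, 0.4]
width: 0.0691
grip_force: 0.0
```

servo_tool --deltas '[{"dp": [0,0,0],"roll": 0,"grip": 0.3},{"dp": [0,0,0],"roll": 0,"grip": 0.3},{"dp": [0,0,0],"roll": 0,"grip": 0.3},{"dp": [0,0,0],"roll": 0,"grip": 0.3},{"dp": [0,0,0],"roll": 0,"grip": 0.3},{"dp": [0,0,0],"roll": 0,"grip": 0.3},{"dp": [0,0,0],"roll": 0,"grip": 0.3},{"dp": [0,0,0],"roll": 0,"grip": 0.3},{"dp": [0,0,0],"roll": 0,"grip": 0.3},{"dp": [0,0,0],"roll": 0,"grip": 0.3}]'

```text
clock: 16.5
eef_pos: [0.5837, 0.3703, 0.0247]
tcp_rot: [[0.97, -0.243, 0.001], [-0.243, -0.97, 0.0], [0.001, -0.001, -1.0]]
force: [-1.9, -1.0, 5.2]
width: 0.0392
grip_force: 50.0
```

servo_tool --deltas '[{"dp": [0,0,0],"roll": 0,"grip": 0.3},{"dp": [0,0,0.04],"roll": 0,"grip": 0.3},{"dp": [0,0,0.1],"roll": 0,"grip": 0.3},{"dp": [0,0,0.15],"roll": 0,"grip": 0.3},{"dp": [0,0,0.15],"roll": 0,"grip": 0.3},{"dp": [0,0,0.15],"roll": 0,"grip": 0.3},{"dp": [0,0,0],"roll": 0,"grip": 0.3},{"dp": [0,0,0],"roll": 0,"grip": 0.3}]'

```text
clock: 17.17
eef_pos: [0.5839, 0.3705, 0.1432]
tcp_rot: [[0.97, -0.243, 0.003], [-0.243, -0.97, 0.001], [0.002, -0.002, -1.0]]
force: [-0.0, -0.1, -3.6]
width: 0.0396
grip_force: 50.0
```

servo_tool --deltas '[{"dp": [-0.0136,-0.1216,0.01],"roll": 0.039,"grip": 0.3},{"dp": [-0.0136,-0.1216,0.01],"roll": 0.039,"grip": 0.3},{"dp": [-0.0136,-0.1216,0],"roll": 0,"grip": 0.3},{"dp": [-0.0136,-0.1216,0],"roll": 0,"grip": 0.3},{"dp": [-0.0136,-0.1216,0],"roll": 0,"grip": 0.3},{"dp": [-0.0136,-0.1216,0],"roll": 0,"grip": 0.3},{"dp": [-0.0136,-0.1216,0],"roll": 0,"grip": 0.3},{"dp": [-0.0136,-0.1216,0],"roll": 0,"grip": 0.3},{"dp": [-0.0136,-0.1216,0],"roll": 0,"grip": 0.3},{"dp": [-0.0136,-0.1216,0],"roll": 0,"grip": 0.3}]'

```text
clock: 18.0
eef_pos: [0.5542, 0.1257, 0.1431]
tcp_rot: [[0.996, -0.089, -0.005], [-0.089, -0.996, -0.0], [-0.005, 0.001, -1.0]]
force: [-0.4, -1.0, -3.1]
width: 0.0396
grip_force: 50.0
```

servo_tool --deltas '[{"dp": [-0.0136,-0.1216,0],"roll": 0,"grip": 0.3},{"dp": [-0.0136,-0.1216,0],"roll": 0,"grip": 0.3},{"dp": [-0.0136,-0.1216,0],"roll": 0,"grip": 0.3},{"dp": [-0.0136,-0.1216,0],"roll": 0,"grip": 0.3},{"dp": [-0.0136,-0.1216,0],"roll": 0,"grip": 0.3},{"dp": [-0.0136,-0.1216,0],"roll": 0,"grip": 0.3},{"dp": [0,0,-0.1],"roll": 0,"grip": 0.3},{"dp": [0,0,-0.12],"roll": 0,"grip": 0.3},{"dp": [0,0,0],"roll": 0,"grip": 0.3},{"dp": [0,0,0],"roll": 0,"grip": 0.3}]'

```text
clock: 18.83
eef_pos: [0.5377, -0.0187, 0.0993]
tcp_rot: [[0.996, -0.089, -0.007], [-0.089, -0.996, 0.001], [-0.007, -0.001, -1.0]]
force: [1.2, 0.5, -2.4]
width: 0.0392
grip_force: 50.0
```

servo_tool --deltas '[{"dp": [0,0,-0.1],"roll": 0,"grip": 0.3},{"dp": [0,0,-0.1],"roll": 0,"grip": 0.3},{"dp": [0,0,-0.06],"roll": 0,"grip": 0.3},{"dp": [0,0,-0.04],"roll": 0,"grip": 0.3},{"dp": [0,0,-0.03],"roll": 0,"grip": 0.3},{"dp": [0,0,-0.01],"roll": 0,"grip": 0.3},{"dp": [0,0,0],"roll": 0,"grip": 0.3},{"dp": [0,0,0],"roll": 0,"grip": 0.3},{"dp": [0,0,0],"roll": 0,"grip": 0.3}]'

```text
clock: 19.58
eef_pos: [0.5404, -0.0191, 0.0345]
tcp_rot: [[0.996, -0.089, 0.001], [-0.089, -0.996, -0.0], [0.002, 0.0, -1.0]]
force: [0.1, -0.1, -3.3]
width: 0.0398
grip_force: 50.0
```

servo_tool --deltas '[{"dp": [0,0,-0.008],"roll": 0,"grip": 0.3},{"dp": [0,0,0],"roll": 0,"grip": 0.3},{"dp": [0,0,0],"roll": 0,"grip": 0.55},{"dp": [0,0,0],"roll": 0,"grip": 0.6},{"dp": [0,0,0],"roll": 0,"grip": 0.6},{"dp": [0,0,0.03],"roll": 0,"grip": 0.6},{"dp": [0,0,0.1],"roll": 0,"grip": 0.6},{"dp": [0,0,0.15],"roll": 0,"grip": 0.6},{"dp": [0,0,0.15],"roll": 0,"grip": 0.6},{"dp": [0,0,0.15],"roll": 0,"grip": 0.6}]'

```text
clock: 20.42
eef_pos: [0.5395, -0.0189, 0.1497]
tcp_rot: [[0.996, -0.089, -0.0], [-0.089, -0.996, -0.0], [-0.0, 0.0, -1.0]]
force: [0.6, -0.1, -0.4]
width: 0.0551
grip_force: 0.0
```

servo_tool --deltas '[{"dp": [-0.0635,0.116,0.043],"roll": 0.0175,"grip": 0.6},{"dp": [-0.0635,0.116,0.043],"roll": 0,"grip": 0.6},{"dp": [-0.0635,0.116,0.043],"roll": 0,"grip": 0.6},{"dp": [-0.0635,0.116,0.043],"roll": 0,"grip": 0.6},{"dp": [-0.0635,0.116,0.043],"roll": 0,"grip": 0.6},{"dp": [-0.0635,0.116,0.043],"roll": 0,"grip": 0.6},{"dp": [-0.0635,0.116,0.043],"roll": 0,"grip": 0.6},{"dp": [-0.0635,0.116,0.043],"roll": 0,"grip": 0.6},{"dp": [-0.0635,0.116,0.043],"roll": 0,"grip": 0.6},{"dp": [-0.0635,0.116,0.043],"roll": 0,"grip": 0.6}]'

```text
clock: 21.25
eef_pos: [0.4119, 0.214, 0.2351]
tcp_rot: [[0.999, -0.054, 0.001], [-0.054, -0.999, 0.0], [0.001, -0.0, -1.0]]
force: [-0.4, -0.8, 0.7]
width: 0.055
grip_force: 0.0
```

servo_tool --deltas '[{"dp": [-0.0635,0.116,0.043],"roll": 0,"grip": 0.6},{"dp": [-0.0635,0.116,0.043],"roll": 0,"grip": 0.6},{"dp": [-0.0635,0.116,0.043],"roll": 0,"grip": 0.6},{"dp": [-0.0635,0.116,0.043],"roll": 0,"grip": 0.6},{"dp": [-0.0635,0.116,0.043],"roll": 0,"grip": 0.6},{"dp": [0,0,0],"roll": 0,"grip": 0.6},{"dp": [0,0,0],"roll": 0,"grip": 0.6},{"dp": [0,0,0],"roll": 0,"grip": 0.6}]'

```text
clock: 21.92
eef_pos: [0.3493, 0.3285, 0.277]
tcp_rot: [[0.999, -0.054, -0.0], [-0.054, -0.999, -0.001], [0.0, 0.001, -1.0]]
force: [0.6, -0.1, -0.2]
width: 0.0549
grip_force: 0.0
```

```bash
python3 - <<'E'
from h import *
print(ctrl.observe()["eef_pos"])
im=grab("wrist","w4"); t=grab("top","t4")
b=cv2.resize(t[160:300,250:362],(240,300)) 
cv2.imwrite("pics/m4.png",np.hstack([im,cv2.copyMakeBorder(b,0,120,0,0,cv2.BORDER_CONSTANT)])[:,:,::-1])
E
```

```text
[0.3492515  0.32851834 0.27698053]
```

View pics/m4.png

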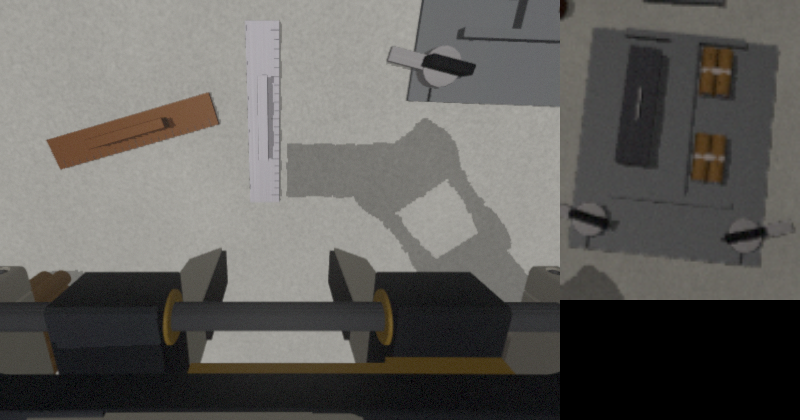

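Both bundles lie flat in the right bay. The straightedge in the wrist view spans (247,21)–(279,22) at the far end and (249,198)–(281,200) at the near end. The brown look-alike is at (133,130). Something brown and roll-like is at (45,290) behind the finger, so I'm checking what it is.

```bash
python3 - <<'E'
from h import *
print("brown",p2w("wrist",[(40,272),(70,272),(45,300),(52,370)],.03).round(3))
print("stack top img", p2w("top",np.array([(60,515),(80,515),(100,505),(55,580),(75,580)])*.7,.0).round(3))
a,t,r=fit(rect(.22,.04),p2w("wrist",[(247,21),(279,22),(281,200),(249,198)],.008)); print(a,t,r)
t=cv2.imread("pics/t4.png"); w=cv2.imread("pics/w4.png")
A=cv2.resize(t[300:420,0:200],(500,300),interpolation=cv2.INTER_CUBIC); B=cv2.resize(w[250:400,0:150],(300,300),interpolation=cv2.INTER_CUBIC)
cv2.imwrite("pics/m5.png",np.hstack([A,B]))
E
```

```text
brown [[0.228 0.665 0.03 ]
 [0.225 0.624 0.03 ]
 [0.183 0.671 0.03 ]
 [0.059 0.694 0.03 ]]
stack top img [[0.187 0.738 0.   ]
 [0.188 0.699 0.   ]
 [0.207 0.662 0.   ]
 [0.069 0.736 0.   ]
 [0.07  0.698 0.   ]]
-3.3945549901718928 [0.41546201 0.34228382] 4.649788792522147
```

View pics/m5.png

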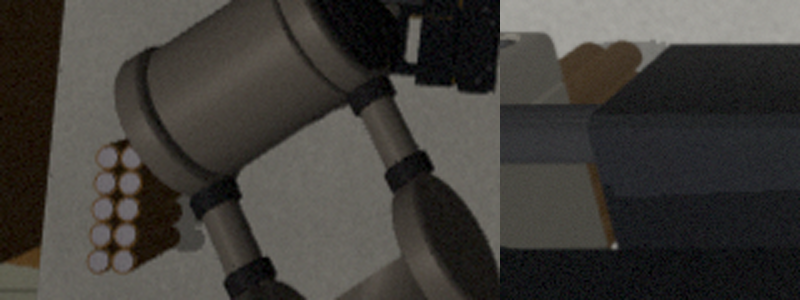

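That brown object is the 2 x 5 standing stack at about (0.13, 0.70), which is clutter and not a bundle. I'm refining the straightedge pose by segmentation.

```bash
python3 - <<'E'
from h import *
for n,roi in (("w4",(0,230,210,320)),):
    im=cv2.imread("pics/w4.png").astype(int)
    c=im[0:230,210:320]; print("bg",c[100,10],"edge",c[60,50],c[190,50],c[30,50])
    d=(c[:,:,0]-c[:,:,1]); m=((d>=4)).astype(np.uint8); m=cv2.morphologyEx(cv2.medianBlur(m,5),cv2.MORPH_CLOSE,np.ones((7,7)))
    k,l,s,_=cv2.connectedComponentsWithStats(m); i=1+s[1:,4].argmax(); print(s[i])
    r=cv2.minAreaRect(np.argwhere(l==i)[:,::-1].astype(np.float32)); print(r)
    P=cv2.boxPoints(r)+[210,0]; print(P.round(1)); W=p2w("wrist",P,.008); print(W.round(4),W.mean(0))
    rr=cv2.minAreaRect((W[:,:2]*1000).astype(np.float32)); print(rr)
t=cv2.imread("pics/t4.png").astype(int)
E
```

```text
bg [146 151 153] edge [173 168 172] [166 163 166] [174 168 173]
[  36   21   33  180 5527]
((52.0, 110.5), (179.0, 32.0), 90.0)
[[246.  21.]
 [278.  21.]
 [278. 200.]
 [246. 200.]]
[[0.5237 0.3557 0.008 ]
 [0.5216 0.3188 0.008 ]
 [0.3064 0.3309 0.008 ]
 [0.3089 0.3744 0.008 ]] [0.41515456 0.34494708 0.008     ]
((415.24493408203125, 346.6202697753906), (43.6353874206543, 215.52259826660156), 86.79396057128906)
```

```bash
cat >> h.py <<'E'
from scipy.optimize import minimize
def fitmask(n,m,C,x0,l,w,zs,sc=4):
    "pose (x,y,yaw deg) of a box l x w, z from zs[0] to zs[1], whose silhouette best covers the mask m"
    M=cv2.resize(m.astype(np.float32),None,fx=sc,fy=sc)
    def f(p):
        a=np.radians(p[2]*100); R=np.array([[np.cos(a),-np.sin(a)],[np.sin(a),np.cos(a)]])
        q=np.array(rect(l,w))@R.T+p[:2]
        P=np.vstack([np.c_[q,np.full(4,z)] for z in zs])
        u=((w2p(n,P,C)+.5)*sc-.5).astype(np.float32)
        k=np.zeros(M.shape,np.float32); cv2.fillConvexPoly(k,np.round(cv2.convexHull(u)*16).astype(np.int32),1,cv2.LINE_8,4)
        return np.abs(k-M).sum()/sc**2
    x0=[x0[0],x0[1],x0[2]/100]
    s=np.array([x0]+[np.add(x0,d) for d in ([.01,0,0],[0,.01,0],[0,0,.04])])
    r=minimize(f,x0,method="Nelder-Mead",options=dict(initial_simplex=s,xatol=1e-5,fatol=.5,maxiter=300))
    return r.x[:2].round(4),round(r.x[2]*100,2),round(r.fun),int(m.sum())
E
python3 - <<'E'
from h import *
C=cam("wrist")
im=cv2.imread("pics/w4.png").astype(int); d=im[:,:,0]-im[:,:,1]; m=cv2.medianBlur((d>=4).astype(np.uint8),5)
m[:, :225]=0;m[:,310:]=0;m[230:]=0; m=cv2.morphologyEx(m,cv2.MORPH_CLOSE,np.ones((7,7)))
print(fitmask("wrist",m,C,(.4145,.343,-3.3),.22,.04,(0,.008)))
C=cam("top"); im=cv2.imread("pics/t3.png").astype(int); d=im[:,:,0]-im[:,:,1]
print(np.unique(d[235:325,170:210],return_counts=True))
t=cv2.medianBlur((d>=3).astype(np.uint8),3); t[:,:172]=0;t[:,205:]=0;t[:235]=0;t[325:]=0; t=cv2.morphologyEx(t,cv2.MORPH_CLOSE,np.ones((5,5)))
print(t.sum(),fitmask("top",t,C,(.4145,.343,-3.3),.22,.04,(0,.008)))
E
```

```text
(array([0.4134, 0.3437]), np.float64(-3.15), 340, 5527)
(array([-14, -12, -11, -10,  -9,  -8,  -7,  -6,  -5,  -4,  -3,  -2,  -1,
         0,   1,   2,   3,   4,   5,   6,   7,   8,   9,  10,  11,  12,
        13]), array([  1,   2,   7,  36, 103, 223, 404, 418, 324, 247, 180, 132, 131,
       171, 188, 275, 275, 248, 136,  57,  15,  13,   4,   5,   1,   3,
         1]))
952 (array([0.4185, 0.3456]), np.float64(-1.77), 519, 952)
```

servo_tool --deltas '[{"dp": [0.08,0.018,-0.12],"roll": 0,"grip": 0.4},{"dp": [0.08,0.018,-0.15],"roll": 0,"grip": 0.4},{"dp": [0.08,0.018,-0.15],"roll": 0,"grip": 0.4},{"dp": [0.08,0.0185,-0.15],"roll": 0,"grip": 0.4},{"dp": [0,0,-0.15],"roll": 0,"grip": 0.4},{"dp": [0,0,-0.15],"roll": 0,"grip": 0.4},{"dp": [0,0,-0.1],"roll": 0,"grip": 0.4},{"dp": [0,0,0],"roll": 0,"grip": 0.4},{"dp": [0,0,0],"roll": 0,"grip": 0.4}]'

```text
clock: 22.77
eef_pos: [0.4133, 0.3424, 0.0824]
tcp_rot: [[0.998, -0.056, -0.002], [-0.056, -0.998, -0.002], [-0.002, 0.002, -1.0]]
force: [-0.2, 0.4, 0.2]
width: 0.0368
grip_force: 0.0
```

```bash
python3 - <<'E'
from h import *
print(ctrl.observe()["eef_pos"],ctrl.observe()["width"])
im=grab("wrist","w5"); s=grab("side","s5")
cv2.imwrite("pics/m6.png",np.hstack([cv2.resize(im,(400,300)),cv2.resize(s[260:380,240:400],(400,300))])[:,:,::-1])
E
```

```text
[0.41331434 0.3423892  0.08237582] 0.036805423809278634
```

View pics/m6.png

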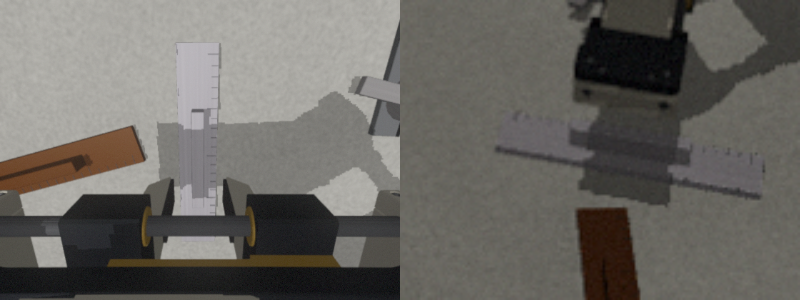

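The straightedge's rib runs between the fingers (rib at about 197, fingers at 163 and 237 in the half-scale wrist view). I'm descending to grip it.

servo_tool --deltas '[{"dp": [0,0,-0.1],"roll": 0,"grip": 0.4},{"dp": [0,0,-0.1],"roll": 0,"grip": 0.4},{"dp": [0,0,-0.08],"roll": 0,"grip": 0.4},{"dp": [0,0,-0.05],"roll": 0,"grip": 0.4},{"dp": [0,0,-0.01],"roll": 0,"grip": 0.4},{"dp": [0,0,0],"roll": 0,"grip": 0.4},{"dp": [0,0,0],"roll": 0,"grip": 0.4}]'

```text
clock: 23.45
eef_pos: [0.4141, 0.344, 0.0163]
tcp_rot: [[0.999, -0.054, 0.002], [-0.054, -0.999, 0.001], [0.002, -0.001, -1.0]]
force: [-0.8, -0.2, -0.2]
width: 0.0367
grip_force: 0.0
```

servo_tool --deltas '[{"dp": [0,0,0],"roll": 0,"grip": 0.02},{"dp": [0,0,0],"roll": 0,"grip": 0.02},{"dp": [0,0,0],"roll": 0,"grip": 0.02},{"dp": [0,0,0],"roll": 0,"grip": 0.02},{"dp": [0,0,0],"roll": 0,"grip": 0.02},{"dp": [0,0,0],"roll": 0,"grip": 0.02},{"dp": [0,0,0],"roll": 0,"grip": 0.02},{"dp": [0,0,0],"roll": 0,"grip": 0.02},{"dp": [0,0,0],"roll": 0,"grip": 0.02},{"dp": [0,0,0],"roll": 0,"grip": 0.02}]'

```text
clock: 24.28
eef_pos: [0.4134, 0.3435, 0.0154]
tcp_rot: [[0.999, -0.054, 0.0], [-0.054, -0.999, -0.0], [0.0, 0.0, -1.0]]
force: [-0.1, -2.3, 5.9]
width: 0.0115
grip_force: 50.0
```

servo_tool --deltas '[{"dp": [0,0,0.03],"roll": 0,"grip": 0.02},{"dp": [0,0,0.08],"roll": 0,"grip": 0.02},{"dp": [0,0,0.12],"roll": 0,"grip": 0.02},{"dp": [0,0,0.14],"roll": 0,"grip": 0.02},{"dp": [0,0,0.14],"roll": 0,"grip": 0.02},{"dp": [0,0,0.12],"roll": 0,"grip": 0.02},{"dp": [0,0,0.06],"roll": 0,"grip": 0.02},{"dp": [0,0,0],"roll": 0,"grip": 0.02},{"dp": [0,0,0],"roll": 0,"grip": 0.02}]' --force 60

```text
clock: 25.03
eef_pos: [0.413, 0.3434, 0.1528]
tcp_rot: [[0.999, -0.054, -0.0], [-0.054, -0.999, -0.0], [-0.0, 0.0, -1.0]]
force: [-0.4, -0.0, -4.4]
width: 0.0112
grip_force: 60.0
```

servo_tool --deltas '[{"dp": [0.025,-0.06,0],"roll": -0.009,"grip": 0.02},{"dp": [0.0463,-0.126,0],"roll": -0.0085,"grip": 0.02},{"dp": [0.0463,-0.126,0],"roll": 0,"grip": 0.02},{"dp": [0.0463,-0.126,0],"roll": 0,"grip": 0.02},{"dp": [0.0463,-0.126,0],"roll": 0,"grip": 0.02},{"dp": [0.0463,-0.126,0],"roll": 0,"grip": 0.02},{"dp": [0.0463,-0.126,0],"roll": 0,"grip": 0.02},{"dp": [0.0463,-0.126,0],"roll": 0,"grip": 0.02},{"dp": [0.0463,-0.126,0],"roll": 0,"grip": 0.02},{"dp": [0.0463,-0.126,0],"roll": 0,"grip": 0.02}]'

```text
clock: 25.87
eef_pos: [0.5008, 0.1026, 0.1512]
tcp_rot: [[0.996, -0.09, -0.004], [-0.09, -0.996, -0.0], [-0.004, 0.001, -1.0]]
force: [0.2, 0.1, -3.2]
width: 0.011
grip_force: 60.0
```

servo_tool --deltas '[{"dp": [0.0463,-0.126,0],"roll": 0,"grip": 0.02},{"dp": [0.0463,-0.126,0],"roll": 0,"grip": 0.02},{"dp": [0.0463,-0.126,0],"roll": 0,"grip": 0.02},{"dp": [0.0463,-0.126,0],"roll": 0,"grip": 0.02},{"dp": [0.0463,-0.126,0],"roll": 0,"grip": 0.02},{"dp": [0.0463,-0.126,0],"roll": 0,"grip": 0.02},{"dp": [0.0463,-0.126,0],"roll": 0,"grip": 0.02},{"dp": [0.0463,-0.126,0],"roll": 0,"grip": 0.02},{"dp": [0,0,0],"roll": 0,"grip": 0.02},{"dp": [0,0,0],"roll": 0,"grip": 0.02}]'

```text
clock: 26.7
eef_pos: [0.5747, -0.0986, 0.1508]
tcp_rot: [[0.996, -0.092, -0.004], [-0.092, -0.996, 0.001], [-0.004, -0.001, -1.0]]
force: [-0.9, 0.3, -3.4]
width: 0.0112
grip_force: 60.0
```

```bash
python3 - <<'E'
from h import *
s=ctrl.observe();print(s["eef_pos"],s["width"],s["force"])
C=cam("wrist");im=grab("wrist","w6"); t=grab("top","t6"); grab("side","s6")
a=np.radians(-5.1);R=np.array([[np.cos(a),-np.sin(a)],[np.sin(a),np.cos(a)]])
for q,z in ([.112,-.125],.008),([.112,.125],.008),([.112,-.08],.024),([.102,-.08],.024),([.112,.08],.024),([.102,-.018],.024),([-.112,-.08],.024):
    print(q,w2p("wrist",[*(R@q+[.5942,.0207]),z],C).round(1))
cv2.imwrite("pics/m7.png",cv2.resize(im,(800,600),interpolation=cv2.INTER_CUBIC)[:,:,::-1])
E
```

```text
[ 0.57465796 -0.09863901  0.15078996] 0.011171513911315128 [-0.93876619  0.26848443 -3.35737705]
[0.112, -0.125] [[283.6  54.9]]
[0.112, 0.125] [[-17.3  55.2]]
[0.112, -0.08] [[226.9  52.6]]
[0.102, -0.08] [[227.6  66.4]]
[0.112, 0.08] [[23.1 52.7]]
[0.102, -0.018] [[149.9  66.6]]
[-0.112, -0.08] [[238.9 297.3]]
```

View pics/m7.png

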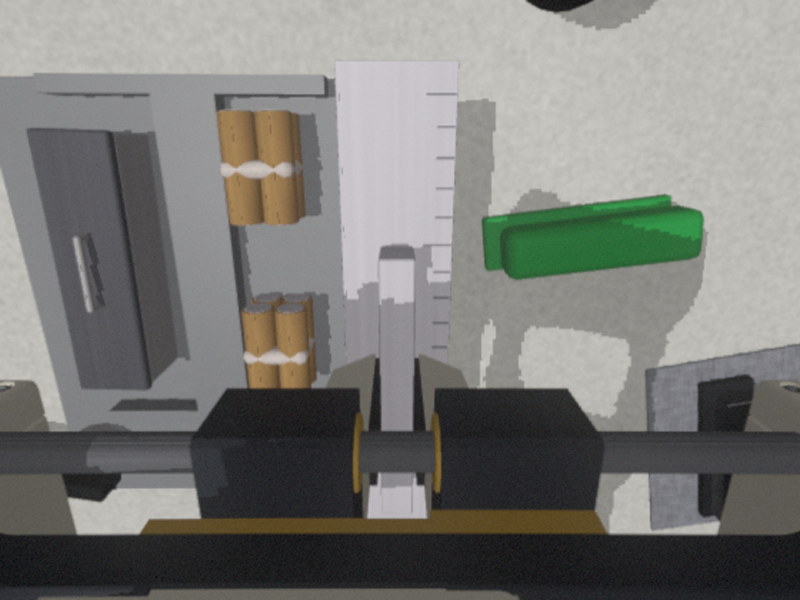

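The wrist view (1.43x) shows the bar held straight, with its far end at (337–458, 62). The wall end is at (326,76)–(326,95), within 1.5 px of the prediction. Both bundles lie flat inside the bay, and the stapler is still on the mat. Next is the bar's offset in the grip and a refined tray pose.

```bash
python3 - <<'E'
from h import *
s=ctrl.observe();C=cam("wrist");k=560/800
P=np.array([(337,62),(458,62)])*k
W=p2w("wrist",P,s["eef_pos"][2]-.0074,C); x=s["tcp_rot"][:2,0]
print("far end along tool x, expect .110:",(W[:,:2]-s["eef_pos"][:2])@x, "across",(W[:,:2]-s["eef_pos"][:2])@s["tcp_rot"][:2,1])
# refine tray: wall top corners z=.024, spine edge
b=[(.112,-.08),(.102,-.08),(.112,.08),(.102,-.018)]
W=p2w("wrist",np.array([(326,76),(326,95),(35,73),(217,95)])*k,.024,C); print(fit(b,W))
E
```

```text
far end along tool x, expect .110: [0.10966292 0.10961156] across [-0.01969464  0.01865987]
(np.float64(-5.402208719312875), array([0.59454289, 0.02335532]), np.float64(0.4737211684365944))
```

```bash
python3 - <<'E'
from h import *
s=ctrl.observe(); d=s["eef_pos"]-np.array([0.57465796,-0.09863901,0.15078996]); print(s["eef_pos"],d)
a,t,_=-5.4022,np.array([.59454,.023355]),0
print("tray corrected",t-d[:2])
for a,t in((-5.1,np.array([.5942,.0207])),(-5.4,t-d[:2]),(-5.25,(t-d[:2]+[.5942,.0207])/2)):
    r=np.radians(a);R=np.array([[np.cos(r),-np.sin(r)],[np.sin(r),np.cos(r)]])
    print(a,t,"bar centre",(R@[0,-.1]+t).round(4),"8mm out",(R@[0,-.108]+t).round(4),"colR",(R@[-.144,-.1]+t).round(4), "+y dir",R[:,1].round(3))
E
```

```text
[ 0.57472489 -0.09619643  0.15189574] [6.69336910e-05 2.44257973e-03 1.10577945e-03]
tray corrected [0.59447307 0.02091242]
-5.1 [0.5942 0.0207] bar centre [ 0.5853 -0.0789] 8mm out [ 0.5846 -0.0869] colR [ 0.4419 -0.0661] +y dir [0.089 0.996]
-5.4 [0.59447307 0.02091242] bar centre [ 0.5851 -0.0786] 8mm out [ 0.5843 -0.0866] colR [ 0.4417 -0.0651] +y dir [0.094 0.996]
-5.25 [0.59433653 0.02080621] bar centre [ 0.5852 -0.0788] 8mm out [ 0.5845 -0.0867] colR [ 0.4418 -0.0656] +y dir [0.092 0.996]
```

servo_tool --deltas '[{"dp": [0.025,0.03,0],"roll": 0,"grip": 0.02},{"dp": [0.025,0.027,-0.06],"roll": 0,"grip": 0.02},{"dp": [0,0,-0.1],"roll": 0,"grip": 0.02},{"dp": [0,0,-0.1],"roll": 0,"grip": 0.02},{"dp": [0,0,-0.1],"roll": 0,"grip": 0.02},{"dp": [0,0,-0.08],"roll": 0,"grip": 0.02},{"dp": [0,0,-0.06],"roll": 0,"grip": 0.02},{"dp": [0,0,-0.03],"roll": 0,"grip": 0.02},{"dp": [0,0,0],"roll": 0,"grip": 0.02},{"dp": [0,0,0],"roll": 0,"grip": 0.02}]'

```text
clock: 27.68
eef_pos: [0.586, -0.0848, 0.0469]
tcp_rot: [[0.996, -0.088, -0.0], [-0.088, -0.996, 0.0], [-0.0, -0.0, -1.0]]
force: [0.2, 0.4, -3.6]
width: 0.0118
grip_force: 60.0
```

servo_tool --deltas '[{"dp": [-0.005,0,-0.05],"roll": -0.002,"grip": 0.02},{"dp": [0,0,-0.035],"roll": 0,"grip": 0.02},{"dp": [0,0,-0.015],"roll": 0,"grip": 0.02},{"dp": [0,0,-0.005],"roll": 0,"grip": 0.02},{"dp": [0,0,0],"roll": 0,"grip": 0.02},{"dp": [0,0,0],"roll": 0,"grip": 0.02}]'

```text
clock: 28.18
eef_pos: [0.5849, -0.0856, 0.0262]
tcp_rot: [[0.996, -0.093, 0.0], [-0.093, -0.996, -0.0], [0.0, 0.0, -1.0]]
force: [0.5, 0.4, -3.8]
width: 0.0114
grip_force: 60.0
```

servo_tool --deltas '[{"dp": [0,0,-0.008],"roll": 0,"grip": 0.02},{"dp": [0,0,-0.004],"roll": 0,"grip": 0.02},{"dp": [0,0,0],"roll": 0,"grip": 0.02},{"dp": [0,0,0],"roll": 0,"grip": 0.02}]'

```text
clock: 28.52
eef_pos: [0.5847, -0.0855, 0.0237]
tcp_rot: [[0.996, -0.093, 0.0], [-0.093, -0.996, -0.0], [0.0, 0.0, -1.0]]
force: [-0.3, 0.7, -3.4]
width: 0.0114
grip_force: 60.0
```

servo_tool --deltas '[{"dp": [0,0,-0.005],"roll": 0,"grip": 0.02},{"dp": [0,0,0],"roll": 0,"grip": 0.02},{"dp": [0,0,0],"roll": 0,"grip": 0.02}]'

```text
clock: 28.77
eef_pos: [0.5849, -0.0856, 0.0234]
tcp_rot: [[0.996, -0.093, 0.001], [-0.093, -0.996, -0.0], [0.001, 0.0, -1.0]]
force: [-2.8, 0.5, 4.5]
width: 0.0112
grip_force: 60.0
```

servo_tool --deltas '[{"dp": [0,0,0],"roll": 0,"grip": 0.2},{"dp": [0,0,0],"roll": 0,"grip": 0.2},{"dp": [0,0,0],"roll": 0,"grip": 0.2},{"dp": [0.0015,0.015,0.002],"roll": 0,"grip": 0.2},{"dp": [0.0015,0.015,0],"roll": 0,"grip": 0.2},{"dp": [0.0005,0.005,0],"roll": 0,"grip": 0.2},{"dp": [0,0,0],"roll": 0,"grip": 0.2},{"dp": [0,0,0],"roll": 0,"grip": 0.2}]' --force 20

```text
clock: 29.43
eef_pos: [0.5855, -0.0782, 0.023]
tcp_rot: [[0.996, -0.093, 0.0], [-0.093, -0.996, 0.0], [0.0, -0.0, -1.0]]
force: [-0.6, 0.1, 0.3]
width: 0.0186
grip_force: 0.0
```

Now small push steps, watching the y force.

servo_tool --deltas '[{"dp": [0.0005,0.006,0],"roll": 0,"grip": 0.2},{"dp": [0.0005,0.006,0],"roll": 0,"grip": 0.2},{"dp": [0,0,0],"roll": 0,"grip": 0.2}]'

```text
clock: 29.68
eef_pos: [0.5856, -0.076, 0.023]
tcp_rot: [[0.996, -0.093, -0.0], [-0.093, -0.996, -0.0], [-0.0, 0.0, -1.0]]
force: [1.1, -1.8, -0.3]
width: 0.0182
grip_force: 0.7
```

servo_tool --deltas '[{"dp": [0.0005,0.005,0],"roll": 0,"grip": 0.2},{"dp": [0,0,0],"roll": 0,"grip": 0.2}]'

```text
clock: 29.85
eef_pos: [0.5857, -0.0753, 0.023]
tcp_rot: [[0.996, -0.093, -0.0], [-0.093, -0.996, -0.0], [-0.0, 0.0, -1.0]]
force: [-1.0, -3.3, -0.3]
width: 0.0185
grip_force: 1.6
```

servo_tool --deltas '[{"dp": [0.0005,0.005,0],"roll": 0,"grip": 0.2},{"dp": [0,0,0],"roll": 0,"grip": 0.2}]'

```text
clock: 30.02
eef_pos: [0.5857, -0.0751, 0.0232]
tcp_rot: [[0.996, -0.093, -0.0], [-0.093, -0.996, -0.002], [-0.0, 0.002, -1.0]]
force: [-1.3, -6.1, 1.5]
width: 0.0182
grip_force: 3.4
```

servo_tool --deltas '[{"dp": [0.0005,0.005,0],"roll": 0,"grip": 0.2},{"dp": [0,0,0],"roll": 0,"grip": 0.2},{"dp": [0,0,0],"roll": 0,"grip": 0.2}]'

```text
clock: 30.27
eef_pos: [0.5857, -0.0749, 0.0233]
tcp_rot: [[0.996, -0.093, -0.0], [-0.093, -0.996, -0.003], [-0.0, 0.003, -1.0]]
force: [-2.4, -9.8, 1.6]
width: 0.0176
grip_force: 4.9
```

servo_tool --deltas '[{"dp": [-0.0015,-0.016,0],"roll": 0,"grip": 0.2},{"dp": [-0.0015,-0.016,0],"roll": 0,"grip": 0.2},{"dp": [0,0,0],"roll": 0,"grip": 0.25},{"dp": [0,0,0.05],"roll": 0,"grip": 0.25},{"dp": [0,0,0.1],"roll": 0,"grip": 0.25},{"dp": [-0.05,0,0.12],"roll": 0,"grip": 0.3},{"dp": [-0.1,0,0.15],"roll": 0,"grip": 0.3},{"dp": [-0.15,0,0.15],"roll": 0,"grip": 0.3},{"dp": [-0.15,0,0.12],"roll": 0,"grip": 0.3},{"dp": [-0.15,0,0.1],"roll": 0,"grip": 0.3}]'

```text
clock: 31.1
eef_pos: [0.4651, -0.079, 0.1829]
tcp_rot: [[0.996, -0.092, 0.002], [-0.092, -0.996, -0.001], [0.002, 0.0, -1.0]]
force: [-0.0, -1.1, 1.0]
width: 0.0281
grip_force: 0.0
```

servo_tool --deltas '[{"dp": [-0.15,0,0.1],"roll": 0,"grip": 0.3},{"dp": [-0.1,0,0.1],"roll": 0,"grip": 0.3},{"dp": [0,0,0],"roll": 0,"grip": 0.3},{"dp": [0,0,0],"roll": 0,"grip": 0.3},{"dp": [0,0,0],"roll": 0,"grip": 0.3}]'

```text
clock: 31.52
eef_pos: [0.4163, -0.0793, 0.2207]
tcp_rot: [[0.996, -0.093, 0.001], [-0.093, -0.996, -0.0], [0.001, 0.0, -1.0]]
force: [0.2, 0.4, 0.0]
width: 0.0276
grip_force: 0.0
```

```bash
python3 - <<'E'
from h import *
s=ctrl.observe();print(s["eef_pos"])
C=cam("wrist");im=grab("wrist","w7"); np.save("Cw7.npy",np.array(C,dtype=object),allow_pickle=True); grab("top","t7"); grab("side","s7")
cv2.imwrite("pics/m8.png",cv2.resize(im[:300],(800,429),interpolation=cv2.INTER_CUBIC)[:,:,::-1])
E
```

```text
[ 0.41631152 -0.07934826  0.22066921]
```

View pics/m8.png

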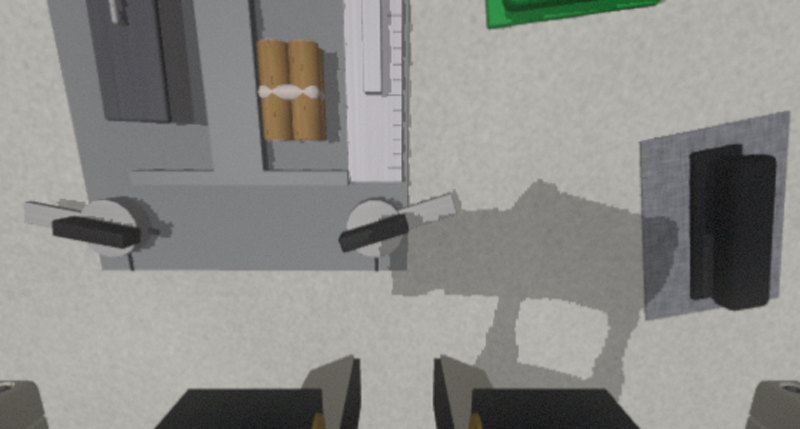

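The bar's near end sits tight against the wall end at (348,178). The right collar's wing runs (342,242)–(406,225) with the lug tip at (457,203), and the black mark line is at (376,264).

```bash
python3 - <<'E'
from h import *
C=np.load("Cw7.npy",allow_pickle=True); C=(C[0],C[1].astype(float) if hasattr(C[1],'astype') else C[1],np.array(C[2],float)); k=.7
ax=np.array([.4418,-.0656])
for n,p,z in (("lugtip",(456.5,203),.028),("wing a",(341.5,238),.054),("wing b",(406,219),.054)):
    w=p2w("wrist",np.array([p])*k,z,C)[0]; d=w[:2]-ax; print(n,w.round(4),np.hypot(*d).round(4),np.degrees(np.arctan2(d[1],d[0])).round(1))
w=p2w("wrist",np.array([(341.5,238),(406,219)])*k,.054,C); print(w.mean(0),np.degrees(np.arctan2(*(w[1]-w[0])[1::-1])))
print("disc centre obs", p2w("wrist",np.array([(375,228)])*k,.03,C))
E
```

```text
lugtip [ 0.456  -0.1266  0.028 ] 0.0626 -76.9
wing a [ 0.4427 -0.0419  0.054 ] 0.0237 87.9
wing b [ 0.4517 -0.0882  0.054 ] 0.0246 -66.4
[ 0.44715673 -0.06505281  0.054     ] -78.98205101399883
disc centre obs [[ 0.44349759 -0.06459319  0.03      ]]
```

servo_tool --deltas '[{"dp": [0.0128,0.0068,-0.03],"roll": -0.061,"grip": 0.4},{"dp": [0.0128,0.0068,-0.03],"roll": -0.061,"grip": 0.4},{"dp": [0.0128,0.0068,-0.03],"roll": -0.061,"grip": 0.4},{"dp": [0.0128,0.0068,-0.03],"roll": -0.061,"grip": 0.4},{"dp": [0.0128,0.0068,-0.03],"roll": -0.061,"grip": 0.4},{"dp": [0.0128,0.0068,-0.03],"roll": -0.061,"grip": 0.4},{"dp": [0.0128,0.0068,-0.03],"roll": -0.061,"grip": 0.4},{"dp": [0.0128,0.0068,-0.03],"roll": -0.061,"grip": 0.4},{"dp": [0.0128,0.0068,-0.03],"roll": -0.061,"grip": 0.4},{"dp": [0.0128,0.0068,-0.03],"roll": -0.061,"grip": 0.4}]'

```text
clock: 32.5
eef_pos: [0.4417, -0.0656, 0.1591]
tcp_rot: [[0.249, -0.968, -0.002], [-0.968, -0.249, 0.001], [-0.001, 0.002, -1.0]]
force: [-0.0, -0.3, 1.1]
width: 0.0366
grip_force: 0.0
```

servo_tool --deltas '[{"dp": [0,0,-0.08],"roll": -0.008,"grip": 0.4},{"dp": [0,0,-0.12],"roll": 0,"grip": 0.4},{"dp": [0,0,-0.12],"roll": 0,"grip": 0.4},{"dp": [0,0,-0.12],"roll": 0,"grip": 0.4},{"dp": [0,0,-0.1],"roll": 0,"grip": 0.4},{"dp": [0,0,-0.06],"roll": 0,"grip": 0.4},{"dp": [0,0,0],"roll": 0,"grip": 0.4},{"dp": [0,0,0],"roll": 0,"grip": 0.4},{"dp": [0,0,0],"roll": 0,"grip": 0.4}]'

```text
clock: 33.25
eef_pos: [0.442, -0.066, 0.0407]
tcp_rot: [[0.239, -0.971, 0.0], [-0.971, -0.239, -0.0], [0.0, -0.0, -1.0]]
force: [-0.1, -0.5, -0.3]
width: 0.0371
grip_force: 0.0
```

servo_tool --deltas '[{"dp": [0,0,-0.015],"roll": 0,"grip": 0.4},{"dp": [0,0,0],"roll": 0,"grip": 0.4},{"dp": [0,0,0],"roll": 0,"grip": 0.05},{"dp": [0,0,0],"roll": 0,"grip": 0.05},{"dp": [0,0,0],"roll": 0,"grip": 0.05},{"dp": [0,0,0],"roll": 0,"grip": 0.05},{"dp": [0,0,0],"roll": 0,"grip": 0.05},{"dp": [0,0,0],"roll": 0,"grip": 0.05},{"dp": [0,0,0],"roll": 0,"grip": 0.05},{"dp": [0,0,0],"roll": 0,"grip": 0.05}]'

```text
clock: 34.08
eef_pos: [0.4427, -0.0658, 0.0378]
tcp_rot: [[0.239, -0.971, 0.003], [-0.971, -0.239, -0.0], [0.001, -0.003, -1.0]]
force: [4.6, 3.3, -1.6]
width: 0.0118
grip_force: 19.9
```

servo_tool --deltas '[{"dp": [0.004,0.002,0],"roll": 0,"grip": 0.05},{"dp": [0,0,0],"roll": 0.02,"grip": 0.05},{"dp": [0,0,0],"roll": 0.03,"grip": 0.05},{"dp": [0,0,0],"roll": 0.03,"grip": 0.05},{"dp": [0,0,0],"roll": 0.03,"grip": 0.05},{"dp": [0,0,0],"roll": 0.03,"grip": 0.05},{"dp": [0,0,0],"roll": 0.03,"grip": 0.05},{"dp": [0,0,0],"roll": 0.03,"grip": 0.05},{"dp": [0,0,0],"roll": 0,"grip": 0.05}]' --force 45

```text
clock: 34.83
eef_pos: [0.443, -0.0656, 0.0378]
tcp_rot: [[0.6, -0.8, 0.002], [-0.8, -0.6, -0.0], [0.001, -0.001, -1.0]]
force: [2.3, 0.5, -0.3]
width: 0.0115
grip_force: 44.9
```

servo_tool --deltas '[{"dp": [0,0,0],"roll": 0.03,"grip": 0.05},{"dp": [0,0,0],"roll": 0.03,"grip": 0.05},{"dp": [0,0,0],"roll": 0.03,"grip": 0.05},{"dp": [0,0,0],"roll": 0.03,"grip": 0.05},{"dp": [0,0,0],"roll": 0.03,"grip": 0.05},{"dp": [0,0,0],"roll": 0.03,"grip": 0.05},{"dp": [0,0,0],"roll": 0.03,"grip": 0.05},{"dp": [0,0,0],"roll": 0.03,"grip": 0.05},{"dp": [0,0,0],"roll": 0.03,"grip": 0.05},{"dp": [0,0,0],"roll": 0.03,"grip": 0.05}]'

```text
clock: 35.67
eef_pos: [0.4432, -0.0654, 0.0378]
tcp_rot: [[0.946, -0.323, 0.002], [-0.323, -0.946, -0.0], [0.002, -0.001, -1.0]]
force: [2.5, 3.3, 1.3]
width: 0.0117
grip_force: 44.9
```

servo_tool --deltas '[{"dp": [0,0,0],"roll": 0.03,"grip": 0.05},{"dp": [0,0,0],"roll": 0.03,"grip": 0.05},{"dp": [0,0,0],"roll": 0.03,"grip": 0.05},{"dp": [0,0,0],"roll": 0.02,"grip": 0.05},{"dp": [0,0,0],"roll": 0,"grip": 0.05},{"dp": [0,0,0],"roll": 0,"grip": 0.05}]'

```text
clock: 36.17
eef_pos: [0.4433, -0.0652, 0.0378]
tcp_rot: [[0.994, -0.111, 0.002], [-0.111, -0.994, 0.0], [0.002, -0.0, -1.0]]
force: [4.4, 3.3, 0.5]
width: 0.0118
grip_force: 44.9
```

servo_tool --deltas '[{"dp": [-0.003,-0.003,0],"roll": 0.01,"grip": 0.05},{"dp": [0,0,0],"roll": 0,"grip": 0.05},{"dp": [0,0,0],"roll": 0,"grip": 0.05}]'

```text
clock: 36.42
eef_pos: [0.4432, -0.0653, 0.0378]
tcp_rot: [[0.996, -0.092, 0.003], [-0.092, -0.996, 0.001], [0.003, -0.001, -1.0]]
force: [7.0, 8.2, -1.1]
width: 0.0114
grip_force: 44.9
```

servo_tool --deltas '[{"dp": [0,0,0],"roll": 0,"grip": 0.4},{"dp": [0,0,0],"roll": 0,"grip": 0.4},{"dp": [0,0,0],"roll": 0,"grip": 0.4},{"dp": [0,0,0],"roll": 0,"grip": 0.4},{"dp": [0,0,0.1],"roll": 0,"grip": 0.4},{"dp": [0,0,0.15],"roll": 0,"grip": 0.4},{"dp": [0,0,0.15],"roll": 0,"grip": 0.4},{"dp": [0,0,0.15],"roll": 0,"grip": 0.4},{"dp": [0,0,0.15],"roll": 0,"grip": 0.4},{"dp": [-0.02,0,0.15],"roll": 0,"grip": 0.4}]'

```text
clock: 37.25
eef_pos: [0.4375, -0.0662, 0.209]
tcp_rot: [[0.996, -0.09, -0.0], [-0.09, -0.996, -0.0], [0.0, 0.0, -1.0]]
force: [0.6, 0.1, -0.2]
width: 0.0368
grip_force: 0.0
```

servo_tool --deltas '[{"dp": [-0.02,0,0.1],"roll": 0,"grip": 0.4},{"dp": [0,0,0],"roll": 0,"grip": 0.4},{"dp": [0,0,0],"roll": 0,"grip": 0.4},{"dp": [0,0,0],"roll": 0,"grip": 0.4}]'

```text
clock: 37.58
eef_pos: [0.433, -0.066, 0.2266]
tcp_rot: [[0.996, -0.09, -0.002], [-0.09, -0.996, 0.0], [-0.002, -0.0, -1.0]]
force: [-0.3, -0.6, -1.0]
width: 0.0364
grip_force: 0.0
```

```bash
python3 - <<'E'
from h import *
import pickle
s=ctrl.observe();print(s["eef_pos"])
C=cam("wrist");im=grab("wrist","w8"); pickle.dump(C,open("C8.pkl","wb")); grab("top","t8"); grab("side","s8")
cv2.imwrite("pics/m9.png",cv2.resize(im[:280,60:420],(771,600),interpolation=cv2.INTER_CUBIC)[:,:,::-1])
E
```

```text
[ 0.43302364 -0.06602534  0.22656053]
```

View pics/m9.png

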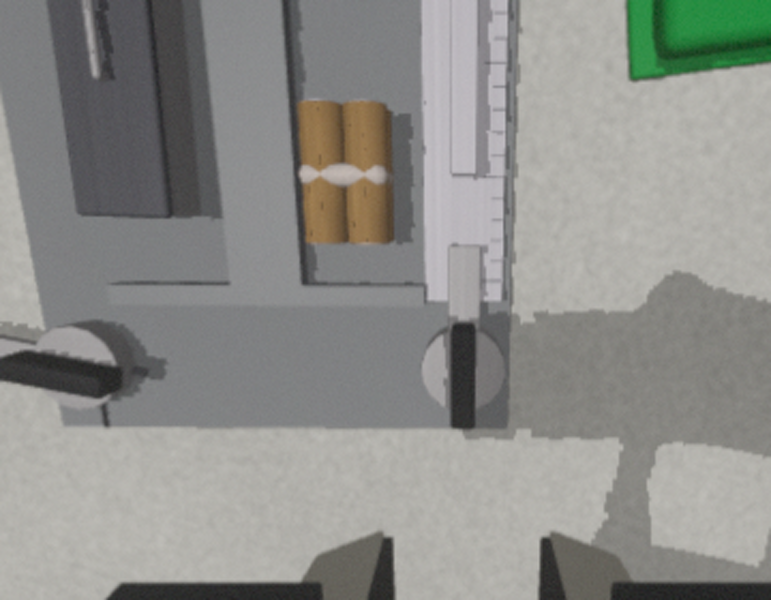

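The lug lies over the bar's near end, with tip at (464,247) and wing at (463,375), parallel to the tray. The bar meets the near wall end at (425,295). I'm checking the angles numerically and looking at the far end.

servo_tool --deltas '[{"dp": [0.08,0,0],"roll": 0,"grip": 0.4},{"dp": [0.12,0,0],"roll": 0,"grip": 0.4},{"dp": [0.12,0,0],"roll": 0,"grip": 0.4},{"dp": [0.12,0,0],"roll": 0,"grip": 0.4},{"dp": [0.06,0,0],"roll": 0,"grip": 0.4},{"dp": [0,0,0],"roll": 0,"grip": 0.4},{"dp": [0,0,0],"roll": 0,"grip": 0.4},{"dp": [0,0,0],"roll": 0,"grip": 0.4}]'

```text
clock: 38.4
eef_pos: [0.5327, -0.066, 0.2267]
tcp_rot: [[0.996, -0.089, -0.002], [-0.089, -0.996, 0.0], [-0.002, -0.0, -1.0]]
force: [-0.7, 0.2, -0.3]
width: 0.0367
grip_force: 0.0
```

```bash
python3 - <<'E'
from h import *
import pickle
C8=pickle.load(open("C8.pkl","rb")); k=360/771; g=lambda p,z:p2w("wrist",np.array(p,float)*k+[60,0],z,C8)
l=g([(464.5,247)],.028)[0]; ax=np.array([.443,-.0655]); d=l[:2]-ax; print("lug",l.round(4),np.hypot(*d),np.degrees(np.arctan2(d[1],d[0])))
e=g([(422,0),(427,300)],.016); print("bar inner edge",e.round(4),np.degrees(np.arctan2(*(e[0]-e[1])[1::-1])))
w=g([(451,325),(450,427),(475,322),(475,427)],.054); print("wing yaw",[np.degrees(np.arctan2(*(w[i]-w[i+1])[1::-1])).round(1) for i in (0,2)])
s=ctrl.observe();print(s["eef_pos"])
C=cam("wrist");im=grab("wrist","w9"); pickle.dump(C,open("C9.pkl","wb"))
cv2.imwrite("pics/m10.png",cv2.resize(im[:280,60:420],(771,600),interpolation=cv2.INTER_CUBIC)[:,:,::-1])
E
```

```text
lug [ 0.5033 -0.0705  0.028 ] 0.06050752251795325 -4.751295477944045
bar inner edge [[ 0.6123 -0.061   0.016 ]
 [ 0.4783 -0.0487  0.016 ]] -5.25089428331373
wing yaw [np.float64(-6.1), np.float64(-5.0)]
[ 0.5326543  -0.06595017  0.2266567 ]
```

View pics/m10.png

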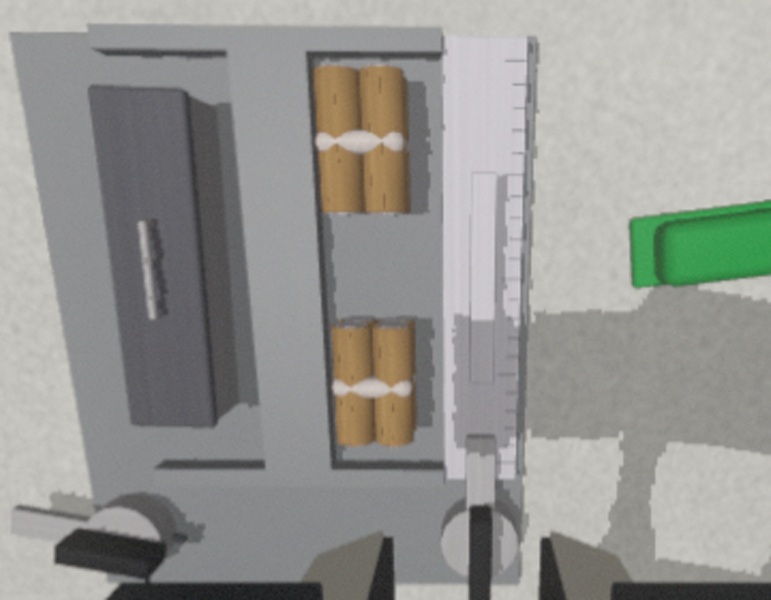

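```bash
python3 - <<'E'
from h import *
import pickle
C=pickle.load(open("C9.pkl","rb")); k=360/771; g=lambda p,z:p2w("wrist",np.array(p,float)*k+[60,0],z,C)
r=np.radians(-5.25);R=np.array([[np.cos(r),-np.sin(r)],[np.sin(r),np.cos(r)]])
T=lambda W:((W[:,:2]-[.5943,.0208])@R*1000).round(1)
print("bar ends",T(g([(485,36),(482,480)],.016)),"wall corners (112,-80),(-102,-80)",T(g([(442,28),(442,468)],.024)),"inner edge",T(g([(443,45),(446,470)],.016)))
print("lug tip",T(g([(481,437)],.028)),"wing end",T(g([(480.5,507)],.054)))
s=ctrl.observe(); print(s["clock"])
E
```

```text
bar ends [[ 110.1  -99.4]
 [-110.  -100. ]] wall corners (112,-80),(-102,-80) [[111.6 -79.8]
 [-99.9 -77.8]] inner edge [[ 106.4  -79.9]
 [-104.   -79.7]]
lug tip [[-80.8 -98.9]] wing end [[-110.1  -98.4]]
38.45
```

```bash
python3 -c "
from cell import ctrl
print(ctrl.sign_off())"
```

```text
the job is handed in; nothing more can be done
None
```

The job is handed in: the stapler is on the mat, both bundles lie flat in the right bay, the straightedge is centred and flush, and the right collar is at its locked mark to within about 1° by camera.

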